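# Load the jig carriage on the curved guide bar of a blade grinding fixture

### The arm

A 6-joint arm with a two-finger parallel gripper is mounted at the origin on the work surface. World frame = base frame: x ahead of the robot, y to its left, z up, the work surface at z = 0. Lengths are in m, angles in rad, forces in N, time in s.
With the tool pointing down it reaches from about 0.425 to 0.925 m from the base axis. Payload 12.5 kg.
Tool frame: the origin (TCP) lies on the centre line of the jaws, within the pads' length; the fingertips stand 19 mm ahead of it and the grasp point (between the pads) is the TCP; y points along the fingers, x is the direction in which the jaws open and shut, and the axes are right-handed (so a half turn about y gives the same grasp; the last joint's range is limited). The gripper opens to 85 mm and grips with 20 to 120 N. Pads are 22 mm wide; open, the fingers measure 114 mm over their backs; the gripper's body (76 mm by 85 mm) begins 54 mm behind the grasp point. The pads swing forward as they close: fully open they stand 13 mm farther back than shut.
Start: joints at [-1.415, 0.491, 1.559, -0, 1.092, -0.106], TCP at [0.162, -0.604, 0.25] pointing down, gripper open.
Joint ranges: [-3.1, 3.1], [-0.84, 2.19], [0.05, 2.79], [-1.13, 4.28], [0.06, 2.93], [-2.69, 2.69]. Speed limits (rad/s): [2.22, 2.22, 2.79, 3.14, 3.14, 3.14].

### API

Orientations are given as a unit quaternion [x, y, z, w].
In Python, from cell import manip, optics gives the robot as it stands. The module is installed in compiled form; this text tells all that it offers.
- The arm moves only by the tool carry_out, never from a script. Its argument "deltas" is a list of rows, each a list of 7 numbers: the finger opening in mm, from 0 to 85.4, then the shift along the world's x, y, z in mm, then the turn, a rotation vector about the world's x, y, z in rad. A call has 1 to 8 rows; each row is the pose to reach, as a shift and turn from the pose commanded when the call began; what a row does not reach only later rows make up. A row lasts 1/12 s, in which the tool goes at most 41.7 mm and 7.16 degrees, less where a joint would pass 70% of its speed; a pose out of reach is approached as far as the arm can. A call with a gripper value outside its range is refused whole. The fingers move at their own pace and stop on an object; "newtons" is the grip in N (left out, the last holds). Time passes only in rows, so rows that repeat a pose let the fingers close. It gives the time, the measured TCP pose, the force and the opening at its end, in the units of the state.
- manip.get_state(): the state, without advancing time (a new reading comes with each control period).
- optics.read_camera(name): name is "scene" or "side" or "wrist"; returns a dict with "pixels" (420x560x3 uint8, red, green, blue), "intrinsics" (3x3 intrinsics, pixels), "k1" (the pictures are not rectified: a ray, as slopes to the right and down, at radius r is drawn at 1 + k1 r^2 times it, then the intrinsics apply), "eye" and "attitude" of the camera in the world. Camera axes: x right, y up, looking along -z (the intrinsics and any distortion apply to the point x, -y, -z); pixel columns grow to the right and rows downward; lengths in m; the calibration is good to about 2 mm. A picture is of the moment at which its call begins. There is no depth.
- manip.close_job(): hands the job in, once; it reports no verdict.
The state is a dict: "clock": time; "joint_positions": joint angles; "qvel": joint speeds; "tau": joint torques, N m; "tcp_pos": TCP position; "tcp_rot": TCP orientation; "wrist_force": force on the tool from outside, world axes, zero at the start; "torque": the same for the moment, N m; "gripper_width": finger opening in m.
Only numpy, scipy, OpenCV 4.12 (cv2) and the standard library are available. Lean on these libraries where they do the work, as an engineer would, in place of code of your own. Each camera call takes 0.05 s, during which the arm holds its last target. There are 200 camera calls.

### The job

Pick up the blue jig carriage, thread its brass bore over the free end of the hand-bent steel guide bar, and slide it round the bend until it bears firmly on the nose of the red stop collar. Work it round gently so that it neither binds on the bar nor shifts the collar from its setting (feel for the contact and hold it a moment), then let go, leaving the carriage hanging upright at the collar's nose. Do not disturb the knife blanks, wrench, jar and spare collar.

Things in the scene. Friction and masses are not known exactly. Their poses are not given: they have to be found in the camera images.
- fixture: Fixed grey post (36 x 42 mm, 130 mm high) on a base plate, carrying a level, rigid steel guide bar, diameter 16 mm, axis 110 mm above the bench. Origin on the bench under the post, z up. Bar axis by drawing, x, y in mm: post, straight along -x to (-105, 0); 90 degree arc, radius 105, centre (-105, -105); straight along -y, 50 long, to the free end (-210, -155). See bar_tip.
- bar_tip (a point): The very end of the bar's free, rounded end, on the bar axis; the bar leaves it along its own +y, z up. The bar was bent by hand: the bend is up to 14 degrees more or less than 90 and not a true arc, so the tip lies up to 35 mm from the drawing. The bar is true to length and level, the 50 mm from the tip straight; how the bend runs in between must be felt.
- bend_end (a point): Point on the bar axis, exactly as drawn, where the bend passes into the last straight piece, which carries the stop collar (92 mm from here to the post's face). Axes as the fixture's.
- collar: Stop collar on the last straight piece: red ring, diameter 30 mm, 14 mm long. Origin on the bar axis in its front face, 48 to 70 mm past bend_end; x along the bar to the post. A brass nose, diameter 25 mm, stands out of that face by 2 to 12 mm, not measured; the carriage bears on it. Friction alone holds the collar: it slips if pushed with over about 12 N. A firm bearing is 5 to 10 N.
- carriage_bore (a point): Centre of the bore of the loose jig carriage, 38 mm above its underside. Blue block 42 (x) x 28 (y) x 52 mm on a dark foot plate 64 (x) x 30 (y) x 8 mm; black screw head on top, 31 mm above the bore axis. Brass bushing right through along y: bore diameter 18.5 mm, length 30 mm. 0.25 to 0.5 kg, bottom-heavy, same from both ends. Stands upright, z up. Grasp from above across x at bore height.
- blank_a: Bystander: steel knife blank 240 mm long, flat on the bench.
- blank_b: Bystander: steel knife blank 210 mm long, flat on the bench.
- jar: Bystander: amber jar, 70 mm in diameter, 80 mm high; origin under its foot.
- wrench: Bystander: wrench lying on the bench.
- spare_collar: Bystander: spare brass collar, 30 mm in diameter, 14 mm high, lying on the bench.
Mind the look-alikes: they are no part of the job. Leave any brown, green or pink look-alike of the part that bears carriage_bore alone.

How it is judged:
On the way, in this order (a step that is already met when the one before it is completed fails the run):
1. the carriage is threaded on the straight piece at the bar's free end, the middle of its bore at least 15 mm past the tip (y of carriage_bore in the frame of bar_tip between 0.015 and 0.055 m and x of carriage_bore in the frame of bar_tip between -0.005 and 0.005 m and z of carriage_bore in the frame of bar_tip between -0.005 and 0.005 m), for 0.1 s.
2. having come round the bend, the carriage bears on the collar (its nose) with more than 3 N for a moment (contact force between carriage and collar above 3 N and x of carriage_bore in the frame of bend_end above 0.015 m), for 0.2 s.
At the end, for the whole second after the job is handed in: The carriage hangs on the bar at the collar, let go and at rest, upright within 0.25 rad, the near end of its bushing 0 to 15 mm before the red ring's face (the nose takes up 2 to 12 of these), the collar where it was set (within 1.5 mm) (x of carriage_bore in the frame of collar between -0.03 and -0.015 m and y of carriage_bore in the frame of collar between -0.005 and 0.005 m and z of carriage_bore in the frame of collar between -0.005 and 0.005 m and angle between the y axis of carriage_bore and the x axis of collar, either way round below 0.15 rad and angle between carriage_bore's own z axis and vertical below 0.25 rad and linear speed of carriage below 0.01 m/s); the robot touches nothing.
It fails at once if the carriage binds: it presses on the bar or its collar with more than 20 N (contact force between carriage and fixture above 20 N).
It fails at once if the stop collar is shifted by more than 1.5 mm (distance of collar from where it was at the start of the episode above 0.0015 m).
It fails at once if a knife blank, the wrench, the jar or the spare collar is moved by more than 15 mm (distance of any of blank_a, blank_b, jar, wrench, spare_collar from where it was at the start of the episode above 0.015 m).
It also fails if it takes over 72 s, if anything falls off the work surface, if the arm or the gripper's body presses on something with over 40 N, if the wrist force passes 120 N, or if a joint passes its speed limit or range.

## Working session

There is one attempt and no reset: what is moved stays moved. The work goes in short steps, Python scripts to look and compute and a tool call to move; the robot and the scene stay as the last step left them, time stands still between calls to the robot, and variables do not carry over. Pictures are saved under pics/ and viewed, about 8 in all and at most 12, crops included, and the job is handed in when it is done.

Besides the shell and the picture viewer there is one more tool, called after "Call:" as name(argument=value, ...), one argument or row to a line, values as JSON. carry_out: Moves the arm, as the interface text tells. Its arguments: {"type":"object","properties":{"deltas":{"type":"array","items":{"type":"array","items":{"type":"number"}}},"newtons":{"type":"number"}},"required":["deltas"]}

```bash
mkdir -p pics; cat > h.py <<'E'
import numpy as np, cv2
from scipy.spatial.transform import Rotation as R
from cell import manip, optics
def cam(n,save=None):
    c=optics.read_camera(n); 
    if save: cv2.imwrite('pics/'+save,c['pixels'][:,:,::-1])
    return c
def rot(c):
    a=np.array(c['attitude'],float)
    return a if a.shape==(3,3) else R.from_quat(a).as_matrix()
def ray(c,u,v):
    K=np.array(c['intrinsics']);k=c['k1']
    d=np.array([(u-K[0,2])/K[0,0],(v-K[1,2])/K[1,1]]);s=d.copy()
    for _ in range(30): s=d/(1+k*(s@s))
    r=rot(c)@np.array([s[0],-s[1],-1]); return np.array(c['eye']),r/np.linalg.norm(r)
def onz(c,u,v,z):
    e,r=ray(c,u,v); return e+r*(z-e[2])/r[2]
def proj(c,p):
    q=rot(c).T@(np.array(p)-np.array(c['eye'])); s=np.array([q[0],-q[1]])/-q[2]
    s=s*(1+c['k1']*(s@s)); K=np.array(c['intrinsics']); return K[0,0]*s[0]+K[0,2],K[1,1]*s[1]+K[1,2]
def two(a,ua,b,ub):
    e1,r1=ray(a,*ua);e2,r2=ray(b,*ub)
    t=np.linalg.lstsq(np.c_[r1,-r2],e2-e1,rcond=None)[0]
    p,q=e1+r1*t[0],e2+r2*t[1]; return (p+q)/2,np.linalg.norm(p-q)
E
python3 - <<'E'
from h import *
for n in('scene','side'):
    c=cam(n,n+'0.png'); print(n,c['eye'],rot(c)[:,2],c['k1'],np.array(c['intrinsics']).tolist())
print(manip.get_state())
E
```

```text
scene [1.20683188 0.480215   0.94775575] [0.58189592 0.37210169 0.72314415] -0.04323971523611126 [[504.60283313070136, 0.0, 286.4570406005235], [0.0, 504.60283313070136, 220.76493584269159], [0.0, 0.0, 1.0]]
side [0.28192649 0.68196007 1.01721693] [-0.22664389  0.57206176  0.78827526] -0.1605160742038259 [[479.62499915368625, 0.0, 273.0914053767024], [0.0, 479.62499915368625, 205.64347768251767], [0.0, 0.0, 1.0]]
{'clock': 0.1, 'joint_positions': array([-1.41458369e+00,  4.91488895e-01,  1.55935681e+00, -2.56979420e-06,
        1.09168839e+00, -1.05606974e-01]), 'qvel': array([-0.00179135, -0.00101886, -0.00090475, -0.00024414,  0.00028157,
       -0.00101544]), 'tau': array([ 3.02568566e-03, -6.19448304e+01, -2.62024444e+01, -7.34169180e-05,
        2.95453487e-03,  1.64852239e-06]), 'tcp_pos': array([ 0.16176587, -0.6035341 ,  0.24980353]), 'tcp_rot': array([-0.56076132,  0.43069508, -0.43021149,  0.56121882]), 'wrist_force': array([-0.16285165,  0.54341931,  0.18532992]), 'torque': array([ 0.01758033, -0.00131536, -0.04855867]), 'gripper_width': 0.08523788819699792}
```

View pics/scene0.png

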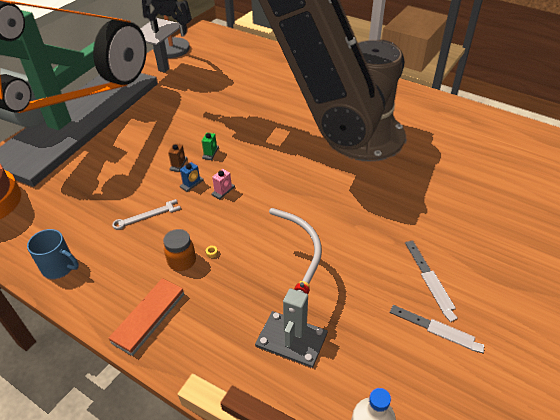

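View pics/side0.png

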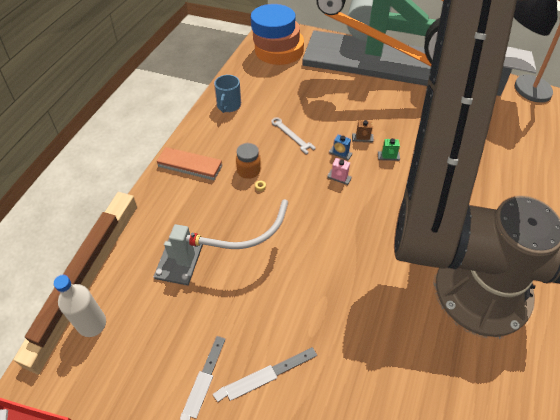

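Both pictures show four carriages. In the scene view they are blue (190,176), brown (177,157), green (209,145) and pink (222,182); in the side view blue is at (342,147). Other blue items are the mug (48,254) and the bottle cap. I choose the blue carriage at (190,176) in the scene view. The bar runs from the post (297,300) to the tip at about (271,211), and the collar is at (302,288).

```bash
cat > a.py <<'E'
from h import *
A=cam('scene');B=cam('side')
def crop(c,x,y,w,h): return cv2.resize(c['pixels'][y:y+h,x:x+w,::-1],(400,300),interpolation=cv2.INTER_CUBIC)
im=np.vstack([np.hstack([crop(A,155,125,80,60+15)[:300],crop(B,310,115,100,75)]),np.hstack([crop(A,240,195,120,90+15),crop(B,170,190,128,96)])])
cv2.imwrite('pics/crop1.png',im)
for n,c,box in(('scene',A,(150,120,90,90)),('side',B,(310,110,100,80))):
    x,y,w,h=box;p=c['pixels'][y:y+h,x:x+w];hsv=cv2.cvtColor(p,cv2.COLOR_RGB2HSV)
    m=cv2.inRange(hsv,(100,100,40),(125,255,255));k,l,s,ce=cv2.connectedComponentsWithStats(m)
    i=1+np.argmax(s[1:,4]);print(n,'blue',s[i],ce[i]+[x,y])
print('blue pos', [onz(A,190,176,.03),onz(B,342,147,.03)])
print('tip',two(A,(271,211),B,(284.5,203)),onz(A,271,211,.11),onz(B,284.5,203,.11))
print('collar',two(A,(302,288),B,(194,239)))
E
python3 a.py
```

```text
scene blue [ 30  43  20  24 225] [188.62222222 174.39111111]
side blue [ 23  25  18  22 152] [342.46710526 145.08552632]
blue pos [array([ 0.46491224, -0.3088415 ,  0.03      ]), array([ 0.45739391, -0.30751817,  0.03      ])]
tip (array([5.21529891e-01, 1.41958429e-04, 1.04428365e-01]), np.float64(0.003051221146283798)) [0.52515638 0.00159078 0.11      ] [0.52003894 0.00617752 0.11      ]
collar (array([0.67658156, 0.17808797, 0.11019255]), np.float64(0.001612700066199344))
```

View pics/crop1.png

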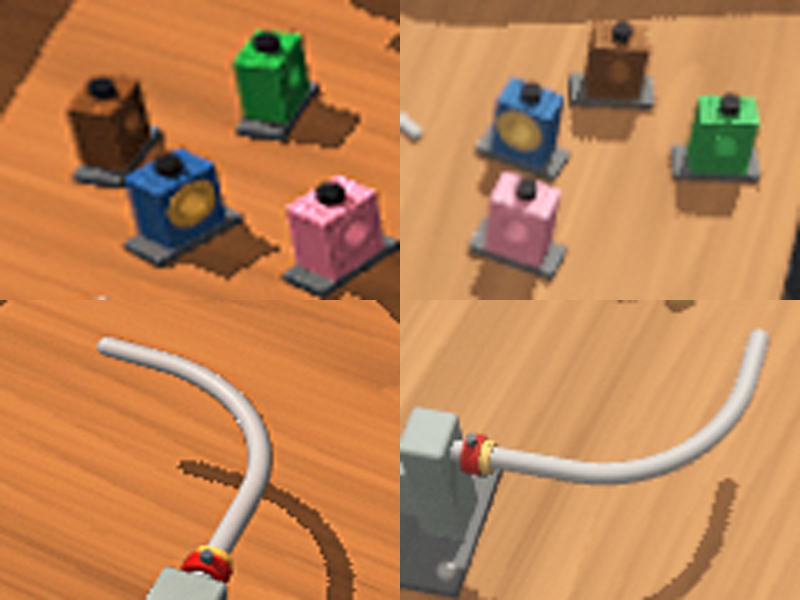

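The crop confirms it: the blue block with the brass bushing, at scene (190,176), is the only carriage with brass. Next I get its yaw and the bar's centreline.

```bash
cat > b.py <<'E'
from h import *
A=cam('scene');B=cam('side')
p,q=onz(A,180.4,187,.004),onz(A,203,178.7,.004);print('foot A',p,q,np.degrees(np.arctan2(*(q-p)[1::-1])),np.linalg.norm(p-q))
p,q=onz(B,329.5,155,.004),onz(B,349,158.7,.004);print('foot B',p,q,np.degrees(np.arctan2(*(q-p)[1::-1])),np.linalg.norm(p-q))
print('screw',two(A,(155+170/5,125+160/4),B,(310+130/4,115+90/4)))
from h import R
print('tool',R.from_quat(manip.get_state()['tcp_rot']).as_matrix().round(3).tolist())
# bar: two edges per view -> points on z=.11
for c,box,seed in((A,(262,203,62,82),(300,225)),(B,(198,196,92,56),(250,240))):
    x,y,w,h=box;p=c['pixels'];hsv=cv2.cvtColor(p,cv2.COLOR_RGB2HSV)
    m=cv2.inRange(hsv,(0,0,110),(180,70,255));mm=np.zeros_like(m);mm[y:y+h,x:x+w]=m[y:y+h,x:x+w]
    k,l,s,ce=cv2.connectedComponentsWithStats(mm);i=1+np.argmax(s[1:,4]);v,u=np.nonzero(l==i)
    P=np.array([onz(c,a,b,.11)[:2] for a,b in zip(u,v)])*1000
    C=np.array([P.mean(0)[0]-0,0]);
    # bin by angle about bend centre estimate
    cen=np.array([520.,105.]);d=P-cen;a=np.degrees(np.arctan2(d[:,1],d[:,0]))
    for t in range(-100,60,12):
        g=P[(a>=t-3)&(a<t+3)]
        if len(g)>3: print(t,len(g),g.mean(0).round(1))
    print(s[i])
E
python3 b.py
```

```text
foot A [ 0.49374882 -0.32408917  0.004     ] [ 0.43340422 -0.29246085  0.004     ] 152.339688105251 0.06813091181575062
foot B [ 0.48720268 -0.28822255  0.004     ] [ 0.42960256 -0.29468663  0.004     ] -173.59686770662123 0.057961702542844835
screw (array([ 0.4602647 , -0.30954096,  0.0655713 ]), np.float64(0.00039224907632342046))
tool [[0.259, -0.0, 0.966], [-0.966, 0.0, 0.259], [-0.0, -1.0, 0.0]]
-100 33 [512.4  59.4]
-88 84 [522.5  32.3]
-76 5 [524.5  86.3]
-52 5 [525.8  97.2]
-4 4 [526.7 104.4]
20 4 [532.4 109.7]
32 86 [615.2 163.6]
44 62 [562.9 146. ]
56 19 [538.7 132.3]
[269 208  52  75 622]
-100 34 [512.3  59.3]
-88 81 [522.4  30.9]
-76 5 [523.5  90.2]
32 116 [622.4 168.7]
44 73 [565.8 148.8]
56 27 [540.4 134.7]
[198 199  90  53 731]
```

Call:
carry_out(
  deltas=[
    [85, 40, 40, 0, 0, 0, 0.12],
    [85, 80, 80, 0, 0, 0, 0.24],
    [85, 120, 120, 0, 0, 0, 0.36],
    [85, 160, 160, 0, 0, 0, 0.48],
    [85, 200, 200, 0, 0, 0, 0.6],
    [85, 240, 240, 0, 0, 0, 0.72],
    [85, 270, 268, 0, 0, 0, 0.84],
    [85, 298, 294, 0, 0, 0, 0.96],
  ],
)

```text
clock: 0.97
tcp_pos: [0.3994, -0.3672, 0.2505]
tcp_rot: [0.697, -0.121, 0.121, -0.697]
wrist_force: [0.9, -0.5, -0.4]
gripper_width: 0.085
```

Call:
carry_out(
  deltas=[
    [85, 0, 0, 0, 0, 0, 0],
    [85, 0, 0, 0, 0, 0, 0],
    [85, 0, 0, 0, 0, 0, 0],
  ],
)

```text
clock: 1.22
tcp_pos: [0.3983, -0.369, 0.2503]
tcp_rot: [0.696, -0.123, 0.123, -0.696]
wrist_force: [0.5, -0.8, -1.0]
gripper_width: 0.0853
```

```bash
cat > c.py <<'E'
from h import *
W=cam('wrist','w1.png');A=cam('scene');B=cam('side')
s=manip.get_state();print(s['tcp_pos'],R.from_quat(s['tcp_rot']).as_matrix().round(3).tolist(),W['eye'],rot(W)[:,2],s['wrist_force'])
print('screw px',proj(W,[.4603,-.3095,.0656]))
for n,a,b in(('brown',(175,147),(365.5,122.5)),('pink',(221.6,173),(341,160)),('green',(208.6,135.5),(392.5,141))): print(n,two(A,a,B,b))
for c,box in((A,(262,203,62,82)),(B,(198,196,92,56))):
    x,y,w,h=box;hsv=cv2.cvtColor(c['pixels'],cv2.COLOR_RGB2HSV)
    m=cv2.inRange(hsv,(0,0,110),(180,70,255));mm=np.zeros_like(m);mm[y:y+h,x:x+w]=m[y:y+h,x:x+w]
    k,l,s,ce=cv2.connectedComponentsWithStats(mm);i=1+np.argmax(s[1:,4]);v,u=np.nonzero(l==i)
    P=np.array([onz(c,a,b,.11)[:2] for a,b in zip(u,v)])*1000
    d=P-[640.,40.];a=np.degrees(np.arctan2(-d[:,1],-d[:,0]))
    print([ (t,*P[(a>=t-3)&(a<t+3)].mean(0).round(0)) for t in range(12,-120,-8) if ((a>=t-3)&(a<t+3)).sum()>3])
E
python3 c.py
```

```text
[ 0.39749606 -0.36987275  0.25026448] [[0.939, -0.0, 0.344], [-0.344, -0.0, 0.939], [-0.0, -1.0, -0.0]] [ 0.4257942  -0.29526806  0.37538699] [0.10336098 0.28596344 0.95264968] [ 0.28652078 -0.53779285 -0.47373106]
screw px (np.float64(323.62244412392096), np.float64(99.1192826686985))
brown (array([ 0.41492161, -0.40084531,  0.06028289]), np.float64(0.0012531566072197175))
pink (array([ 0.43946176, -0.21636446,  0.06772864]), np.float64(0.006078608287504285))
green (array([ 0.32287128, -0.35221836,  0.06127835]), np.float64(0.001544316464409996))
[(12, np.float64(520.0), np.float64(15.0)), (4, np.float64(517.0), np.float64(31.0)), (-4, np.float64(515.0), np.float64(49.0)), (-12, np.float64(516.0), np.float64(67.0)), (-20, np.float64(518.0), np.float64(84.0)), (-28, np.float64(525.0), np.float64(102.0)), (-36, np.float64(533.0), np.float64(118.0)), (-44, np.float64(545.0), np.float64(132.0)), (-52, np.float64(559.0), np.float64(144.0)), (-60, np.float64(574.0), np.float64(154.0)), (-68, np.float64(591.0), np.float64(160.0)), (-76, np.float64(609.0), np.float64(165.0)), (-84, np.float64(627.0), np.float64(168.0)), (-92, np.float64(645.0), np.float64(171.0)), (-100, np.float64(658.0), np.float64(171.0))]
[(12, np.float64(520.0), np.float64(15.0)), (4, np.float64(517.0), np.float64(31.0)), (-4, np.float64(515.0), np.float64(49.0)), (-12, np.float64(515.0), np.float64(67.0)), (-20, np.float64(518.0), np.float64(84.0)), (-28, np.float64(524.0), np.float64(102.0)), (-36, np.float64(533.0), np.float64(118.0)), (-44, np.float64(544.0), np.float64(133.0)), (-52, np.float64(558.0), np.float64(146.0)), (-60, np.float64(573.0), np.float64(155.0)), (-68, np.float64(590.0), np.float64(162.0)), (-76, np.float64(608.0), np.float64(167.0)), (-84, np.float64(626.0), np.float64(170.0)), (-92, np.float64(645.0), np.float64(175.0)), (-100, np.float64(661.0), np.float64(175.0))]
```

View pics/w1.png

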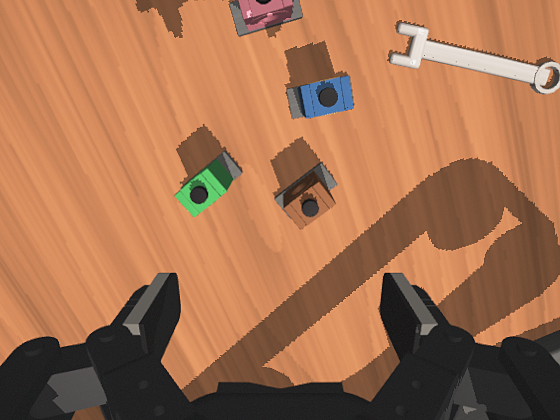

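The wrist view shows blue (328,97), brown (310,208), green (199,195) and pink (265,0), with clear bench around the blue carriage. Next is its yaw from the mask on the top plane.

```bash
cat > d.py <<'E'
from h import *
W=cam('wrist');s=manip.get_state();print(s['clock'],s['tcp_pos'])
hsv=cv2.cvtColor(W['pixels'],cv2.COLOR_RGB2HSV)
m=cv2.inRange(hsv,(100,80,90),(125,255,255))
k,l,st,ce=cv2.connectedComponentsWithStats(m);i=1+np.argmax(st[1:,4]);print(st[i],ce[i])
v,u=np.nonzero(l==i); P=np.array([onz(W,a,b,.06)[:2] for a,b in zip(u,v)])*1000
print(cv2.minAreaRect(P.astype(np.float32)),'V levels',np.percentile(hsv[v,u,2],[5,25,50,75,95]))
d=cv2.inRange(hsv,(0,0,0),(180,255,60));x,y,w,h=st[i][:4];d2=np.zeros_like(d);d2[y+4:y+h-4,x+12:x+w-4]=d[y+4:y+h-4,x+12:x+w-4]
v,u=np.nonzero(d2);print('screw',u.mean(),v.mean(),len(u),onz(W,u.mean(),v.mean(),.069))
E
python3 d.py
```

```text
1.4167 [ 0.39748672 -0.36985663  0.25025609]
[ 301   74   53   43 1333] [326.97749437  95.24831208]
((463.9895935058594, -308.93536376953125), (27.840620040893555, 41.92211151123047), 82.03523254394531) V levels [103. 173. 176. 179. 186.]
screw 327.6 95.78823529411764 255 [ 0.46319782 -0.30888655  0.069     ]
```

Call:
carry_out(
  deltas=[
    [85, 22, 20, -10, 0, 0, 0.07],
    [85, 44, 40, -30, 0, 0, 0.14],
    [85, 66, 61, -60, 0, 0, 0.21],
    [85, 66, 61, -90, 0, 0, 0.21],
    [85, 66, 61, -120, 0, 0, 0.21],
    [85, 66, 61, -120, 0, 0, 0.21],
  ],
)

```text
clock: 1.92
tcp_pos: [0.4625, -0.307, 0.1257]
tcp_rot: [-0.704, 0.052, -0.047, 0.707]
wrist_force: [-0.2, 0.6, -1.6]
gripper_width: 0.0851
```

```bash
cat > e.py <<'E'
from h import *
import sys
s=manip.get_state();M=R.from_quat(s['tcp_rot']).as_matrix()
print('t',s['clock'],'tcp',(s['tcp_pos']*1000).round(1),'jaw',np.degrees(np.arctan2(M[1,0],M[0,0])).round(2),'down',M[:,1].round(3),'F',s['wrist_force'].round(2),'T',s['torque'].round(3),'g',round(s['gripper_width']*1000,1))
E
sed -i 's/cam(.wrist.)/cam("wrist","w2.png")/' d.py; python3 d.py; python3 e.py
```

```text
1.9667 [ 0.46322208 -0.3078471   0.12841404]
[ 246  219   72   45 2466] [281.6540957 239.6593674]
((463.7452697753906, -309.31976318359375), (27.914718627929688, 41.53337860107422), 82.09233856201172) V levels [102. 175. 185. 187. 193.]
screw 280.85632183908046 237.02298850574712 174 [ 0.46419397 -0.30286636  0.069     ]
t 1.9667 tcp [ 463.2 -307.8  128.4] jaw -8.04 down [-0.004  0.003 -1.   ] F [-0.21 -0.4   1.12] T [0.017 0.02  0.026] g 84.5
```

Call:
carry_out(
  deltas=[
    [85, 0, 0, -30, 0, 0, 0],
    [85, 0, 0, -60, 0, 0, 0],
    [85, 0, 0, -80, 0, 0, 0],
    [85, 0, 0, -92, 0, 0, 0],
    [85, 0, 0, -92, 0, 0, 0],
    [85, 0, 0, -92, 0, 0, 0],
  ],
  newtons=35,
)

```text
clock: 2.47
tcp_pos: [0.4646, -0.3088, 0.0396]
tcp_rot: [0.706, -0.049, 0.05, -0.705]
wrist_force: [-0.3, -0.6, 0.3]
gripper_width: 0.0852
```

Call:
carry_out(
  deltas=[
    [30, 0, 0, 0, 0, 0, 0],
    [30, 0, 0, 0, 0, 0, 0],
    [30, 0, 0, 0, 0, 0, 0],
    [30, 0, 0, 0, 0, 0, 0],
    [30, 0, 0, 0, 0, 0, 0],
    [30, 0, 0, 0, 0, 0, 0],
    [30, 0, 0, 0, 0, 0, 0],
    [30, 0, 0, 0, 0, 0, 0],
  ],
  newtons=35,
)

```text
clock: 3.13
tcp_pos: [0.4645, -0.308, 0.0394]
tcp_rot: [0.706, -0.049, 0.049, -0.705]
wrist_force: [-2.6, 0.7, 7.8]
gripper_width: 0.0419
```

```bash
python3 e.py
```

```text
t 3.1333 tcp [ 464.5 -308.    39.4] jaw -7.96 down [ 0.001 -0.001 -1.   ] F [-2.56  0.66  7.83] T [0.088 0.48  0.014] g 41.9
```

Call:
carry_out(
  deltas=[
    [30, 0, 0, 20, 0, 0, 0],
    [30, 0, 0, 55, 0, 0, 0],
    [30, 0, 0, 90, 0, 0, 0.03],
    [30, 15, 30, 115, 0, 0, 0.08],
    [30, 28, 65, 115, 0, 0, 0.14],
    [30, 40, 100, 115, 0, 0, 0.2],
    [30, 50, 135, 115, 0, 0, 0.25],
    [30, 60, 165, 110, 0, 0, 0.305],
  ],
)

```text
clock: 3.8
tcp_pos: [0.5246, -0.1408, 0.1493]
tcp_rot: [0.705, 0.06, -0.059, -0.704]
wrist_force: [1.2, 0.6, -3.7]
gripper_width: 0.0411
```

Call:
carry_out(
  deltas=[
    [30, 4, 20, -10, 0, 0, 0],
    [30, 6, 50, -20, 0, 0, 0],
    [30, 6, 75, -30, 0, 0, 0],
    [30, 6, 86, -37, 0, 0, 0],
    [30, 6, 86, -37, 0, 0, 0],
    [30, 6, 86, -37, 0, 0, 0],
    [30, 6, 86, -37, 0, 0, 0],
  ],
)

```text
clock: 4.38
tcp_pos: [0.5306, -0.0577, 0.1117]
tcp_rot: [0.705, 0.059, -0.058, -0.705]
wrist_force: [0.2, 0.1, -2.5]
gripper_width: 0.0417
```

```bash
python3 e.py; cat > f.py <<'E'
from h import *
W=cam('wrist','w3.png');A=cam('scene','s3.png');B=cam('side','d3.png')
print(W['eye'],rot(W).round(2).tolist())
print('wrist prediction tip/bar', [np.round(proj(W,p),0) for p in([.522,.002,.11],[.517,.031,.11],[.515,.05,.11],[.524,.1,.11])])
cv2.imwrite('pics/c3.png',np.hstack([cv2.resize(W['pixels'][:,:,::-1],(400,300)),cv2.resize(A['pixels'][170:270,210:343,::-1],(400,300),interpolation=cv2.INTER_CUBIC)]))
E
python3 f.py
```

```text
t 4.3833 tcp [530.6 -57.7 111.7] jaw 9.49 down [ 0.001 -0.    -1.   ] F [ 0.2   0.1  -2.54] T [ 0.038 -0.051  0.034] g 41.7
[0.51853739 0.01966229 0.23676173] [[0.99, -0.16, -0.05], [0.16, 0.94, 0.3], [0.0, -0.3, 0.95]]
wrist prediction tip/bar [array([281., 149.]), array([280.,  62.]), array([284.,  -1.]), array([ 342., -176.])]
```

View pics/c3.png

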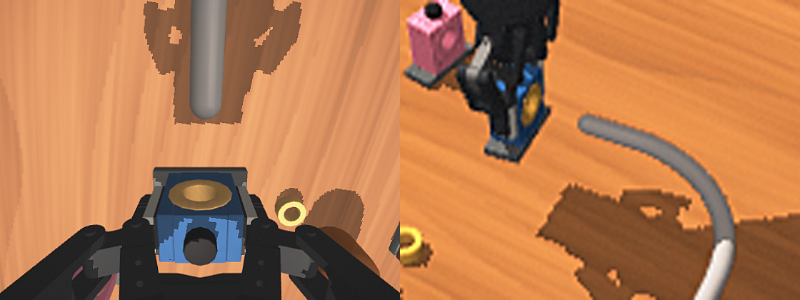

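The wrist view (half scale) shows the bar tip at (205,115), the brass bore at (198,193) and the carriage held square. Next I measure bore against bar in this view.

```bash
cat > g.py <<'E'
from h import *
W=cam('wrist');s=manip.get_state();T=s['tcp_pos'];M=R.from_quat(s['tcp_rot']).as_matrix();d=M[:,2];xj=M[:,0]
hsv=cv2.cvtColor(W['pixels'],cv2.COLOR_RGB2HSV)
# bar: low saturation bright blob in top part, row-wise
m=cv2.inRange(hsv,(0,0,60),(180,60,255));m[170:]=0;m[:,:200]=0;m[:,370:]=0
k,l,st,ce=cv2.connectedComponentsWithStats(m);i=1+np.argmax(st[1:,4]);print('bar',st[i])
b=st[i];rows=range(b[1]+4,b[1]+b[3]-25,6);P=[];w=[]
for r in rows:
    u=np.nonzero(l[r]==i)[0];P.append(onz(W,(u[0]+u[-1])/2,r,.11)[:2]*1000)
    w.append(np.linalg.norm(onz(W,u[0]-.5,r,.11)-onz(W,u[-1]+.5,r,.11))*1000)
P=np.array(P);print('widths',np.round([w[0],np.median(w),w[-1]],1))
vx,vy,x0,y0=cv2.fitLine(P.astype(np.float32),cv2.DIST_L2,0,.01,.01).ravel()
if vy<0:vx,vy=-vx,-vy
print('bar dir deg',np.degrees(np.arctan2(vy,vx)),'resid',np.abs((P-[x0,y0])@[vy,-vx]).max())
r=b[1]+b[3]-1;tipy=onz(W,281,r,.108);print('tip px row',r,'tip ~',tipy*1000)
# brass
m=cv2.inRange(hsv,(12,90,40),(32,255,255));m[:200]=0;m[330:]=0;m[:,:210]=0;m[:,350:]=0
m=cv2.morphologyEx(m,cv2.MORPH_CLOSE,np.ones((9,9)))
k,l,st,ce=cv2.connectedComponentsWithStats(m);i=1+np.argmax(st[1:,4]);
c=cv2.findContours((l==i).astype(np.uint8),cv2.RETR_EXTERNAL,cv2.CHAIN_APPROX_NONE)[0];h=cv2.convexHull(max(c,key=len));el=cv2.fitEllipse(h);print('brass',st[i],el)
e,rr=ray(W,*el[0]);
for off in(-.0013,):
    F=T+d*(.015+off);t=((F-e)@d)/(rr@d);q=e+rr*t;print('bore rel TCP: jaw',(q-T)@xj*1000,'z',(q-T)[2]*1000)
lat=np.array([x0,y0])-q[:2]*1000
print('bar line offset from bore along jaw at bore', (lat-np.array([vx,vy])*((lat@d[:2])/(np.array([vx,vy])@d[:2])))@xj[:2],'at tip',)
print('dist bore ctr->tip',((tipy-T)@d)*1000)
E
python3 g.py; python3 e.py
```

```text
bar [ 266    0   52  166 7570]
widths [16.2 16.  16. ]
bar dir deg 97.8024 resid 0.12875017771844158
tip px row 165 tip ~ [523.1150936  -4.2605732 108.       ]
brass [ 210  200  140   72 4966] ((245.12278747558594, 235.3736572265625), (71.12759399414062, 1171.1754150390625), 89.79313659667969)
bore rel TCP: jaw -15.82744596474471 z -34.16462260415844
bar line offset from bore along jaw at bore 18.2769152736253 at tip
dist bore ctr->tip 54.02872193548224
t 4.5833 tcp [530.5 -57.8 111.7] jaw 9.44 down [ 0.001 -0.    -1.   ] F [-0.13  0.59 -3.36] T [ 0.067 -0.02  -0.017] g 41.7
```

```bash
sed -i 's/m\[:200\]=0;m\[330:\]=0;m\[:,:210\]=0;m\[:,350:\]=0/m[:246]=0;m[300:]=0;m[:,:230]=0;m[:,326:]=0/; s/(12,90,40),(32/(14,60,40),(34/' g.py; python3 g.py; python3 - <<'E'
import cv2
i=cv2.imread('pics/w3.png');cv2.imwrite('pics/c4.png',cv2.resize(i[220:340,190:370],(720,480),interpolation=cv2.INTER_CUBIC))
E
```

```text
bar [ 266    0   53  167 7592]
widths [16.2 16.  16. ]
bar dir deg 97.782005 resid 0.11472322783756277
tip px row 166 tip ~ [523.11301008  -4.50243835 108.        ]
brass [ 236  251   89   44 3011] ((279.84942626953125, 272.5931091308594), (43.34604263305664, 88.82020568847656), 89.94248962402344)
bore rel TCP: jaw 1.0357137692506948 z 3.9849827059037364
bar line offset from bore along jaw at bore 1.410732841394062 at tip
dist bore ctr->tip 53.65323012384233
```

View pics/c4.png

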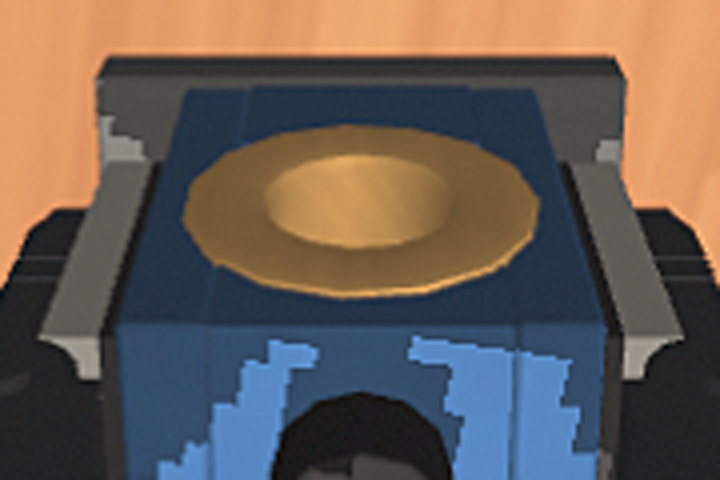

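The crop shows the brass ring centred at pixel (280.2,272.5), the block's top front edge at row 301 and its bottom edge at row 242. I'll solve for bore height and depth from the known 52 mm block height.

```bash
cat > k.py <<'E'
from h import *
W=cam('wrist');B=cam('side','d4.png');A=cam('scene');s=manip.get_state();T=s['tcp_pos'];M=R.from_quat(s['tcp_rot']).as_matrix();d=M[:,2]
def zat(v,D):
    e,r=ray(W,280.2,v);t=((T+d*D-e)@d)/(r@d);return (e+r*t-T)[2]*1000
for D in np.arange(.008,.022,.002): print(round(D,3),'top',round(zat(301.2,D)-22,2),'bot',round(zat(242,D)+30,2),'brass(+1)',round(zat(272.5,D+.001),2))
for n,c,near in(('A',A,(254,204)),('B',B,None)):
    hsv=cv2.cvtColor(c['pixels'],cv2.COLOR_RGB2HSV)
    m=cv2.inRange(hsv,(90,60,30),(130,255,255))
    pu,pv=proj(c,T); x0,y0=int(pu)-30,int(pv)-30
    sub=m[y0:y0+60,x0:x0+60];v,u=np.nonzero(sub);print(n,'tcp px',pu,pv,'blue ctr',u.mean()+x0,v.mean()+y0,len(u))
x0,y0=int(pu)-30,int(pv)-30
cv2.imwrite('pics/c5.png',np.hstack([cv2.resize(c['pixels'][int(proj(c,T)[1])-40:int(proj(c,T)[1])+40,int(proj(c,T)[0])-40:int(proj(c,T)[0])+40,::-1],(400,400),interpolation=cv2.INTER_CUBIC) for c in(A,B)]))
print([ (int(proj(c,T)[0])-40,int(proj(c,T)[1])-40) for c in(A,B)])
E
python3 k.py
```

```text
0.008 top -6.49 bot -8.45 brass(+1) -4.27
0.01 top -3.34 bot -3.76 brass(+1) -0.51
0.012 top -0.2 bot 0.92 brass(+1) 3.25
0.014 top 2.94 bot 5.61 brass(+1) 7.02
0.016 top 6.08 bot 10.3 brass(+1) 10.78
0.018 top 9.22 bot 14.98 brass(+1) 14.54
0.02 top 12.36 bot 19.67 brass(+1) 18.3
A tcp px 249.12164465801982 202.58768215955553 blue ctr 248.08490566037736 202.02358490566039 212
B tcp px 289.5054561631145 182.80928892458937 blue ctr 289.7632850241546 182.92270531400965 207
[(209, 162), (249, 142)]
```

View pics/c5.png

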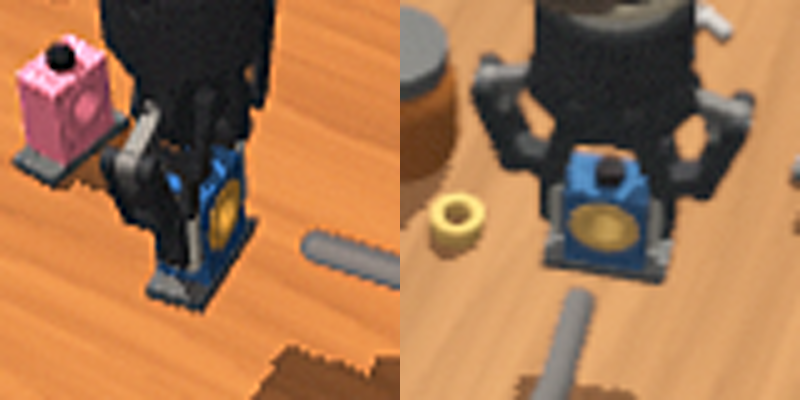

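The side view shows the brass centre at (290.6,187.4) and the scene view at (254.4,205). The carriage is upright in the grip, with the bar tip ahead of it.

```bash
python3 - <<'E'
from h import *
A=cam('scene');B=cam('side');T=manip.get_state()['tcp_pos']
def tri(n,box,lo,hi,pick=None):
    out=[]
    for c,(x,y,w,h) in zip((A,B),box):
        s=4;p=cv2.resize(c['pixels'][y:y+h,x:x+w],None,fx=s,fy=s,interpolation=cv2.INTER_CUBIC);m=cv2.inRange(cv2.cvtColor(p,cv2.COLOR_RGB2HSV),lo,hi)
        k,l,st,ce=cv2.connectedComponentsWithStats(m);i=1+np.argmax(st[1:,4]);con=cv2.findContours((l==i).astype(np.uint8),cv2.RETR_EXTERNAL,cv2.CHAIN_APPROX_NONE)[0]
        el=cv2.fitEllipse(cv2.convexHull(max(con,key=len)));e0=((el[0][0]+.5)/s-.5+x,(el[0][1]+.5)/s-.5+y);print(n,np.round(e0,2),np.round(el[1],1)/s);out.append(e0)
    r=two(A,out[0],B,out[1]);print(r[0]*1000,r[1]*1000);return r[0]
q=tri('brass',((248,192,12,24),(280,178,22,18)),(14,110,60),(34,255,255))
print('rel tcp',(q-T)*1000)
# bar: height check by triangulating a bar point; use centre rows through line intersections
for p in((.5205,.015,.11),(.518,.03,.11)):
    for n,c in(('A',A),('B',B)):
        u,v=proj(c,p);g=c['pixels'][int(round(v))-12:int(round(v))+13,int(round(u))-12:int(round(u))+13];hs=cv2.cvtColor(g,cv2.COLOR_RGB2HSV);m=cv2.inRange(hs,(0,0,60),(180,70,255))
        # normal-direction offset of bar centre from projected axis
        u2,v2=proj(c,np.array(p)+[-.0014,.0099,0]);t=np.array([u2-u,v2-v]);t/=np.linalg.norm(t);nn=np.array([-t[1],t[0]])
        yy,xx=np.nonzero(m);o=np.c_[xx-12+round(u),yy-12+round(v)]-[u,v];a=o@t;o=o[np.abs(a)<3]@nn;ez=(np.array(proj(c,np.array(p)+[0,0,.001]))-[u,v])@nn;ex=(np.array(proj(c,np.array(p)+[.001,0,0]))-[u,v])@nn
        print(n,p,'off px',o.mean().round(2),'px per mm z',ez.round(2),'x',ex.round(2))
E
```

```text
brass [253.36 204.56] [ 5.15 14.45]
brass [289.38 187.12] [ 8.5  13.35]
[527.01552776 -47.53786267 107.049937  ] 0.1351379220331833
rel tcp [-3.34427655  9.50791824 -4.35280027]
A (0.5205, 0.015, 0.11) off px 0.42 px per mm z -0.28 x 0.32
B (0.5205, 0.015, 0.11) off px -0.28 px per mm z 0.06 x 0.41
A (0.518, 0.03, 0.11) off px 0.6 px per mm z -0.29 x 0.32
B (0.518, 0.03, 0.11) off px -0.1 px per mm z 0.07 x 0.41
```

Call:
carry_out(
  deltas=[
    [30, 0, 10, 0.4, 0, 0, -0.01],
    [30, -1.8, 23, 0.4, 0, 0, -0.029],
    [30, -3, 31, 0.4, 0, 0, -0.029],
    [30, -3, 31, 0.4, 0, 0, -0.029],
    [30, -3, 31, 0.4, 0, 0, -0.029],
    [30, -3, 31, 0.4, 0, 0, -0.029],
  ],
)

```text
clock: 5.38
tcp_pos: [0.5275, -0.0262, 0.1118]
tcp_rot: [0.705, 0.049, -0.049, -0.705]
wrist_force: [0.2, 0.1, -3.5]
gripper_width: 0.042
```

```bash
sed -i 's/m\[170:\]=0/m[244:]=0/' g.py; python3 g.py; python3 e.py; python3 - <<'E'
from h import *
W=cam('wrist');cv2.imwrite('pics/c6.png',cv2.resize(W['pixels'][150:330,160:400,::-1],(720,540),interpolation=cv2.INTER_CUBIC))
E
```

```text
bar [  214     0   132   244 11463]
widths [16.8 16.1 15.6]
bar dir deg 94.08616 resid 2.5742318134425584
tip px row 243 tip ~ [525.82719102  -3.2578491  108.        ]
brass [ 236  251   89   44 3004] ((279.9537048339844, 272.5706787109375), (43.128570556640625, 88.7908706665039), 90.0643310546875)
bore rel TCP: jaw 1.0581647855887384 z 3.3794765506935804
bar line offset from bore along jaw at bore -3.1151056170333624 at tip
dist bore ctr->tip 23.029455796522196
t 5.4333 tcp [527.5 -26.3 111.7] jaw 7.86 down [ 0. -0. -1.] F [ 0.81  0.16 -3.78] T [ 0.003 -0.048  0.002] g 41.5
```

View pics/c6.png

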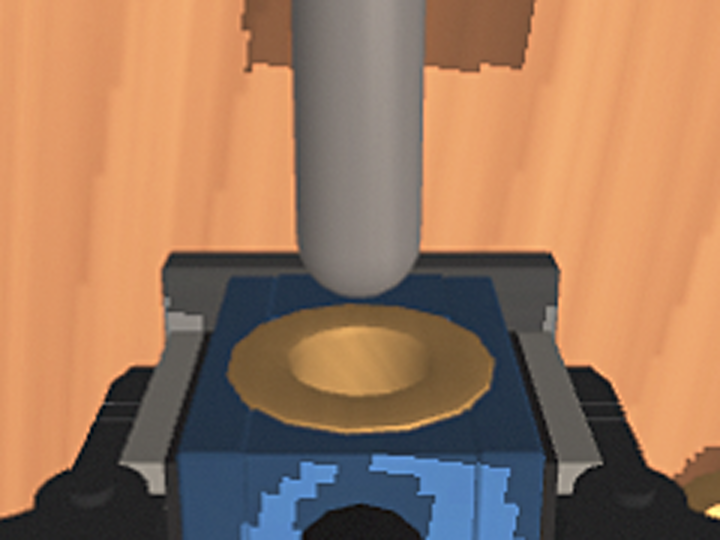

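The bar centre (crop x 359.5) lines up with the bore centre (359.5–361), and the tip is about 12 mm ahead. I advance and watch the force.

Call:
carry_out(
  deltas=[
    [30, -0.7, 5, 0, 0, 0, 0],
    [30, -1.4, 10, 0, 0, 0, 0],
    [30, -2.1, 15, 0, 0, 0, 0],
    [30, -2.5, 18, 0, 0, 0, 0],
    [30, -2.5, 18, 0, 0, 0, 0],
    [30, -2.5, 18, 0, 0, 0, 0],
  ],
)

```text
clock: 5.98
tcp_pos: [0.5249, -0.0076, 0.1117]
tcp_rot: [0.705, 0.049, -0.049, -0.705]
wrist_force: [-0.7, -0.3, -3.6]
gripper_width: 0.0417
```

```bash
python3 e.py
```

```text
t 5.9833 tcp [524.9  -7.6 111.7] jaw 7.89 down [ 0. -0. -1.] F [-0.65 -0.34 -3.58] T [ 0.024 -0.013 -0.002] g 41.7
```

Call:
carry_out(
  deltas=[
    [30, -0.7, 5, 0, 0, 0, 0],
    [30, -1.4, 10, 0, 0, 0, 0],
    [30, -1.9, 14, 0, 0, 0, 0],
    [30, -1.9, 14, 0, 0, 0, 0],
    [30, -1.9, 14, 0, 0, 0, 0],
  ],
)

```text
clock: 6.4
tcp_pos: [0.5229, 0.0064, 0.1117]
tcp_rot: [0.705, 0.049, -0.049, -0.705]
wrist_force: [0.6, 0.2, -3.4]
gripper_width: 0.0417
```

```bash
python3 e.py
```

```text
t 6.4 tcp [522.9   6.4 111.7] jaw 7.88 down [ 0. -0. -1.] F [ 0.58  0.25 -3.39] T [ 0.031 -0.071  0.048] g 41.7
```

Call:
carry_out(
  deltas=[
    [30, -0.8, 6, 0, 0, 0, 0],
    [30, -1.6, 12, 0, 0, 0, 0],
    [30, -2.5, 18, 0, 0, 0, 0],
    [30, -2.9, 21, 0, 0, 0, 0],
    [30, -2.9, 21, 0, 0, 0, 0],
    [30, -2.9, 21, 0, 0, 0, 0],
    [30, -2.9, 21, 0, 0, 0, 0],
  ],
)

```text
clock: 6.98
tcp_pos: [0.5201, 0.0271, 0.1117]
tcp_rot: [0.705, 0.049, -0.048, -0.705]
wrist_force: [-0.2, 0.2, -3.2]
gripper_width: 0.0417
```

```bash
python3 e.py
```

```text
t 6.9833 tcp [520.1  27.1 111.7] jaw 7.86 down [ 0. -0. -1.] F [-0.21  0.19 -3.2 ] T [ 0.015  0.01  -0.008] g 41.7
```

The carriage is threaded with no measurable contact. Next, the bar's run ahead from the wrist camera.

```bash
cat > p.py <<'E'
from h import *
import sys,os
from scipy.interpolate import splprep,splev
JO,DO=1.04,-3.2
W=cam('wrist','w_%d.png'%int(manip.get_state()['clock']*100));s=manip.get_state();T=s['tcp_pos']*1000;M=R.from_quat(s['tcp_rot']).as_matrix();d=M[:2,2];j=M[:2,0]
ctr=T[:2]+JO*j+DO*d
hsv=cv2.cvtColor(W['pixels'],cv2.COLOR_RGB2HSV)
m=cv2.inRange(hsv,(0,0,50),(180,75,255));m[236:]=0
k,l,st,ce=cv2.connectedComponentsWithStats(m)
best=np.bincount(l[170:236,265:300].ravel(),minlength=k);best[0]=0;i=best.argmax()
P=[]
dt=cv2.distanceTransform((l==i).astype(np.uint8),cv2.DIST_L2,5)
for r in range(6,214,6):
    u=np.nonzero(l[r]==i)[0]
    if len(u)<10: continue
    a=int(round(np.average(u,weights=dt[r,u]**2)))
    if u[0]<3 or u[-1]>555: continue
    seg=np.split(u,np.nonzero(np.diff(u)>2)[0]+1);sg=max(seg,key=len)
    p1,p2=[onz(W,x,r,.11)[:2]*1000 for x in(sg[0]-.5,sg[-1]+.5)]
    P.append([*(p1+p2)/2,np.linalg.norm(p1-p2)])
P=np.array(P)[::-1];print('rows',len(P),'first',P[0].round(1),'last',P[-1].round(1))
# true width check: horizontal slice width*cos
t=np.gradient(P[:,:2],axis=0);t/=np.linalg.norm(t,axis=1)[:,None]
rx=rot(W)[:2,0];wd=P[:,2]*np.abs(t[:,0]*rx[1]-t[:,1]*rx[0]);print('width',wd[::4].round(1))
ok=np.abs(wd-16)<1.2;P=P[ok,:2]
old=np.load('path.npy') if os.path.exists('path.npy') else ctr+np.outer(np.arange(-25,19,3),d)
if len(P):
    # keep old points not beyond first new one
    q=P[0];k0=[o for o in old if (o-q)@(P[min(5,len(P)-1)]-q)<0]
    new=np.vstack([np.array(k0)[:],P]);np.save('path.npy',new)
else:new=old
keep=[new[0]]
for x in new[1:]:
    if np.linalg.norm(x-keep[-1])>2: keep.append(x)
new=np.array(keep)
tck,u=splprep(new.T,s=len(new)*.06);U=np.linspace(0,1,4000);C=np.array(splev(U,tck)).T
L=np.r_[0,np.cumsum(np.linalg.norm(np.diff(C,axis=0),axis=1))]
i0=np.argmin(np.linalg.norm(C-ctr,axis=1));n0=(ctr-C[i0])@j;print('ctr',ctr.round(1),'off path along jaw',n0.round(2),'path ahead',(L[-1]-L[i0]).round(1))
a0=np.arctan2(d[1],d[0])
for ds in(0,5,10,15,20,25,30,40,50,60,70,80):
    sc=L[i0]+ds
    if sc+15>L[-1]:break
    f=lambda x:np.array([np.interp(x,L,C[:,0]),np.interp(x,L,C[:,1])])
    Q=np.array([f(sc+x) for x in np.linspace(-15,15,13)]);vx=np.polyfit(np.linspace(-15,15,13),Q,1);tg=vx[0]/np.linalg.norm(vx[0]);jn=np.array([tg[1],-tg[0]])
    lat=(Q-vx[1])@jn; c=vx[1]+jn*(lat.max()+lat.min())/2
    g=c-JO*jn-DO*tg; a=np.arctan2(tg[1],tg[0])
    print(ds,'dx dy',(g-T[:2]).round(1),'turn',round(a-a0,3),'deg',np.degrees(a).round(1))
E
python3 p.py
```

```text
rows 35 first [517.6  64.4  16.3] last [552.6 139.9  29.1]
width [16.1 16.1 16.1 16.3 16.4 16.1 15.9 16.  16.2]
ctr [521.5  24. ] off path along jaw 0.31 path ahead 126.3
0 dx dy [-0.2 -0. ] turn 0.01 deg 98.4
5 dx dy [-0.9  4.9] turn -0.002 deg 97.8
10 dx dy [-1.4  9.9] turn -0.016 deg 96.9
15 dx dy [-1.9 14.9] turn -0.034 deg 95.9
20 dx dy [-2.3 19.9] turn -0.054 deg 94.7
25 dx dy [-2.6 24.9] turn -0.078 deg 93.4
30 dx dy [-2.7 29.9] turn -0.104 deg 91.9
40 dx dy [-2.5 40. ] turn -0.167 deg 88.3
50 dx dy [-1.5 50. ] turn -0.243 deg 83.9
60 dx dy [ 0.3 59.9] turn -0.332 deg 78.8
70 dx dy [ 3.  69.5] turn -0.43 deg 73.2
80 dx dy [ 6.7 78.9] turn -0.53 deg 67.5
```

Call:
carry_out(
  deltas=[
    [30, -0.5, 2.5, 0, 0, 0, 0],
    [30, -0.9, 5, 0, 0, 0, -0.003],
    [30, -1.2, 7.5, 0, 0, 0, -0.009],
    [30, -1.4, 10, 0, 0, 0, -0.016],
    [30, -1.4, 10, 0, 0, 0, -0.016],
    [30, -1.4, 10, 0, 0, 0, -0.016],
  ],
)

```text
clock: 7.53
tcp_pos: [0.5186, 0.0373, 0.1117]
tcp_rot: [0.706, 0.043, -0.043, -0.706]
wrist_force: [0.4, -0.4, -2.2]
gripper_width: 0.0415
```

Call:
carry_out(
  deltas=[
    [30, -0.3, 2.5, 0, 0, 0, -0.009],
    [30, -0.5, 5, 0, 0, 0, -0.018],
    [30, -0.7, 7.5, 0, 0, 0, -0.028],
    [30, -0.9, 10, 0, 0, 0, -0.038],
    [30, -0.9, 10, 0, 0, 0, -0.038],
    [30, -0.9, 10, 0, 0, 0, -0.038],
  ],
)

```text
clock: 8.03
tcp_pos: [0.5177, 0.0473, 0.1117]
tcp_rot: [0.706, 0.029, -0.029, -0.706]
wrist_force: [-0.5, 0.0, -3.8]
gripper_width: 0.0415
```

```bash
python3 e.py; python3 p.py
```

```text
t 8.0333 tcp [517.7  47.3 111.7] jaw 4.77 down [ 0. -0. -1.] F [-0.47  0.04 -3.83] T [ 0.005 -0.012 -0.001] g 41.5
rows 32 first [520.6  85.1  17.1] last [578.6 155.2  48.5]
width [16.3 16.  15.9 16.  16.1 16.3 15.7 15.8]
ctr [519.1  44.1] off path along jaw 0.27 path ahead 123.5
0 dx dy [-0. -0.] turn -0.003 deg 94.6
5 dx dy [-0.3  5. ] turn -0.027 deg 93.2
10 dx dy [-0.4 10. ] turn -0.053 deg 91.7
15 dx dy [-0.3 15. ] turn -0.083 deg 90.0
20 dx dy [-0.1 20.1] turn -0.116 deg 88.1
25 dx dy [ 0.3 25.1] turn -0.152 deg 86.0
30 dx dy [ 0.9 30.1] turn -0.192 deg 83.8
40 dx dy [ 2.7 39.9] turn -0.282 deg 78.6
50 dx dy [ 5.5 49.6] turn -0.381 deg 73.0
60 dx dy [ 9.2 58.9] turn -0.483 deg 67.1
70 dx dy [13.9 67.8] turn -0.582 deg 61.4
80 dx dy [19.4 76.3] turn -0.68 deg 55.8
```

No contact. I continue.

Call:
carry_out(
  deltas=[
    [30, -0.2, 2.5, 0, 0, 0, -0.013],
    [30, -0.3, 5, 0, 0, 0, -0.027],
    [30, -0.4, 7.5, 0, 0, 0, -0.04],
    [30, -0.4, 10, 0, 0, 0, -0.053],
    [30, -0.4, 10, 0, 0, 0, -0.053],
    [30, -0.4, 10, 0, 0, 0, -0.053],
  ],
)

```text
clock: 8.58
tcp_pos: [0.5173, 0.0573, 0.1117]
tcp_rot: [0.707, 0.011, -0.011, -0.707]
wrist_force: [-0.2, 0.1, -3.4]
gripper_width: 0.042
```

Call:
carry_out(
  deltas=[
    [30, 0.1, 2.5, 0, 0, 0, -0.015],
    [30, 0.1, 5, 0, 0, 0, -0.03],
    [30, 0.2, 7.5, 0, 0, 0, -0.046],
    [30, 0.3, 10, 0, 0, 0, -0.063],
    [30, 0.3, 10, 0, 0, 0, -0.063],
    [30, 0.3, 10, 0, 0, 0, -0.063],
  ],
)

```text
clock: 9.08
tcp_pos: [0.5176, 0.0673, 0.1117]
tcp_rot: [0.707, -0.012, 0.012, -0.707]
wrist_force: [-0.2, 0.4, -3.0]
gripper_width: 0.0414
```

```bash
python3 e.py; python3 p.py
```

```text
t 9.0833 tcp [517.6  67.3 111.7] jaw -1.87 down [ 0. -0. -1.] F [-0.2   0.38 -3.  ] T [ 0.006  0.001 -0.024] g 41.4
rows 13 first [526.9 104.5  17.4] last [543.9 131.   21.1]
width [16.3 16.3 16.1 15.9]
ctr [518.6  63.9] off path along jaw 0.45 path ahead 73.7
0 dx dy [-0.1 -0. ] turn 0.003 deg 88.3
5 dx dy [0.3 5. ] turn -0.034 deg 86.2
10 dx dy [ 0.9 10. ] turn -0.075 deg 83.8
15 dx dy [ 1.7 15. ] turn -0.119 deg 81.3
20 dx dy [ 2.7 19.9] turn -0.165 deg 78.6
25 dx dy [ 4.  24.7] turn -0.214 deg 75.9
30 dx dy [ 5.5 29.5] turn -0.263 deg 73.1
40 dx dy [ 9.2 38.9] turn -0.364 deg 67.3
50 dx dy [13.9 47.8] turn -0.468 deg 61.3
```

Call:
carry_out(
  deltas=[
    [30, 0.1, 2.5, 0, 0, 0, -0.018],
    [30, 0.3, 5, 0, 0, 0, -0.036],
    [30, 0.6, 7.5, 0, 0, 0, -0.055],
    [30, 0.9, 10, 0, 0, 0, -0.075],
    [30, 0.9, 10, 0, 0, 0, -0.075],
    [30, 0.9, 10, 0, 0, 0, -0.075],
  ],
)

```text
clock: 9.63
tcp_pos: [0.5185, 0.0773, 0.1117]
tcp_rot: [0.706, -0.038, 0.038, -0.706]
wrist_force: [-0.8, 0.6, -3.1]
gripper_width: 0.0417
```

Call:
carry_out(
  deltas=[
    [30, 0.4, 2.5, 0, 0, 0, -0.022],
    [30, 0.8, 5, 0, 0, 0, -0.044],
    [30, 1.3, 7.4, 0, 0, 0, -0.067],
    [30, 1.8, 9.9, 0, 0, 0, -0.09],
    [30, 1.8, 9.9, 0, 0, 0, -0.09],
    [30, 1.8, 9.9, 0, 0, 0, -0.09],
  ],
)

```text
clock: 10.13
tcp_pos: [0.5203, 0.087, 0.1117]
tcp_rot: [0.704, -0.07, 0.07, -0.704]
wrist_force: [0.1, 0.4, -4.0]
gripper_width: 0.0413
```

```bash
cp path.npy path_b.npy; python3 e.py; python3 p.py
```

```text
t 10.1333 tcp [520.3  87.  111.7] jaw -11.29 down [-0. -0. -1.] F [ 0.05  0.4  -3.99] T [-0.019 -0.006 -0.018] g 41.3
rows 16 first [536.7 122.1  17.8] last [566.2 150.2  23.7]
width [16.2 16.4 16.4 16.5]
ctr [520.7  83.6] off path along jaw 0.45 path ahead 83.0
0 dx dy [ 0.1 -0. ] turn 0.003 deg 78.9
5 dx dy [1.3 4.9] turn -0.046 deg 76.1
10 dx dy [2.8 9.7] turn -0.096 deg 73.2
15 dx dy [ 4.6 14.4] turn -0.148 deg 70.2
20 dx dy [ 6.5 19. ] turn -0.2 deg 67.3
25 dx dy [ 8.7 23.5] turn -0.251 deg 64.3
30 dx dy [11.2 27.9] turn -0.3 deg 61.5
40 dx dy [16.6 36.3] turn -0.397 deg 56.0
50 dx dy [22.9 44.2] turn -0.492 deg 50.5
60 dx dy [29.9 51.4] turn -0.588 deg 45.0
```

Call:
carry_out(
  deltas=[
    [30, 0.6, 2.5, 0, 0, 0, -0.023],
    [30, 1.3, 4.9, 0, 0, 0, -0.046],
    [30, 2, 7.3, 0, 0, 0, -0.071],
    [30, 2.8, 9.7, 0, 0, 0, -0.096],
    [30, 2.8, 9.7, 0, 0, 0, -0.096],
    [30, 2.8, 9.7, 0, 0, 0, -0.096],
  ],
)

```text
clock: 10.68
tcp_pos: [0.5231, 0.0966, 0.1117]
tcp_rot: [0.7, -0.103, 0.103, -0.7]
wrist_force: [-0.5, -0.6, -3.3]
gripper_width: 0.0415
```

Call:
carry_out(
  deltas=[
    [30, 0.9, 2.4, 0, 0, 0, -0.026],
    [30, 1.8, 4.7, 0, 0, 0, -0.052],
    [30, 2.7, 7, 0, 0, 0, -0.078],
    [30, 3.7, 9.3, 0, 0, 0, -0.104],
    [30, 3.7, 9.3, 0, 0, 0, -0.104],
    [30, 3.7, 9.3, 0, 0, 0, -0.104],
  ],
)

```text
clock: 11.18
tcp_pos: [0.5268, 0.1059, 0.1117]
tcp_rot: [0.693, -0.139, 0.139, -0.693]
wrist_force: [0.3, -0.9, -3.3]
gripper_width: 0.0416
```

```bash
cp path.npy path_b.npy; python3 e.py; python3 p.py
```

```text
t 11.1833 tcp [526.8 105.9 111.7] jaw -22.71 down [-0. -0. -1.] F [ 0.28 -0.9  -3.33] T [ 0.029 -0.001 -0.003] g 41.6
rows 21 first [549.6 137.3  17.4] last [598.2 164.1  27.2]
width [15.9 16.3 16.4 16.2 16.6 18.1]
ctr [526.4 102.5] off path along jaw 0.35 path ahead 95.4
0 dx dy [ 0.2 -0.1] turn 0.006 deg 67.6
5 dx dy [2.3 4.4] turn -0.043 deg 64.8
10 dx dy [4.7 8.9] turn -0.092 deg 62.0
15 dx dy [ 7.3 13.2] turn -0.141 deg 59.2
20 dx dy [10.1 17.3] turn -0.189 deg 56.4
25 dx dy [13.1 21.4] turn -0.238 deg 53.7
30 dx dy [16.3 25.2] turn -0.285 deg 50.9
40 dx dy [23.2 32.5] turn -0.38 deg 45.5
50 dx dy [30.8 39.1] turn -0.474 deg 40.1
60 dx dy [39. 45.] turn -0.571 deg 34.6
70 dx dy [47.7 50. ] turn -0.67 deg 28.9
80 dx dy [56.9 54.1] turn -0.773 deg 23.0
```

Call:
carry_out(
  deltas=[
    [30, 1.2, 2.2, 0, 0, 0, -0.023],
    [30, 2.3, 4.4, 0, 0, 0, -0.045],
    [30, 3.5, 6.7, 0, 0, 0, -0.068],
    [30, 4.7, 8.9, 0, 0, 0, -0.092],
    [30, 4.7, 8.9, 0, 0, 0, -0.092],
    [30, 4.7, 8.9, 0, 0, 0, -0.092],
  ],
)

```text
clock: 11.73
tcp_pos: [0.5315, 0.1148, 0.1117]
tcp_rot: [0.686, -0.171, 0.171, -0.686]
wrist_force: [-0.9, -0.4, -3.6]
gripper_width: 0.0415
```

Call:
carry_out(
  deltas=[
    [30, 1.3, 2.2, 0, 0, 0, -0.024],
    [30, 2.6, 4.3, 0, 0, 0, -0.049],
    [30, 4, 6.4, 0, 0, 0, -0.073],
    [30, 5.4, 8.4, 0, 0, 0, -0.097],
    [30, 5.4, 8.4, 0, 0, 0, -0.097],
    [30, 5.4, 8.4, 0, 0, 0, -0.097],
  ],
)

```text
clock: 12.23
tcp_pos: [0.5368, 0.1232, 0.1117]
tcp_rot: [0.677, -0.204, 0.204, -0.677]
wrist_force: [-0.8, 0.5, -2.9]
gripper_width: 0.0417
```

```bash
cp path.npy path_b.npy; python3 e.py; python3 p.py
```

```text
t 12.2333 tcp [536.8 123.2 111.7] jaw -33.54 down [-0. -0. -1.] F [-0.77  0.55 -2.89] T [ 0.038 -0.069  0.001] g 41.7
rows 28 first [565.  150.   17.4] last [646.8 164.8  49.5]
width [15.9 16.3 16.1 16.8 17.1 17.  16.7]
ctr [535.9 119.9] off path along jaw 0.57 path ahead 111.5
0 dx dy [-0.  0.] turn 0.0 deg 56.5
5 dx dy [3. 4.] turn -0.049 deg 53.6
10 dx dy [6.2 7.9] turn -0.099 deg 50.8
15 dx dy [ 9.6 11.6] turn -0.148 deg 48.0
20 dx dy [13.2 15.2] turn -0.196 deg 45.2
25 dx dy [16.9 18.5] turn -0.243 deg 42.5
30 dx dy [20.8 21.7] turn -0.29 deg 39.8
40 dx dy [28.9 27.6] turn -0.382 deg 34.5
50 dx dy [37.6 32.6] turn -0.474 deg 29.3
60 dx dy [46.7 36.9] turn -0.563 deg 24.2
70 dx dy [56.1 40.4] turn -0.646 deg 19.4
80 dx dy [65.8 43.2] turn -0.723 deg 15.0
```

Call:
carry_out(
  deltas=[
    [30, 1.5, 2, 0, 0, 0, -0.025],
    [30, 3, 4, 0, 0, 0, -0.049],
    [30, 4.6, 6, 0, 0, 0, -0.074],
    [30, 6.2, 7.9, 0, 0, 0, -0.099],
    [30, 6.2, 7.9, 0, 0, 0, -0.099],
    [30, 6.2, 7.9, 0, 0, 0, -0.099],
  ],
)

```text
clock: 12.78
tcp_pos: [0.543, 0.1311, 0.1117]
tcp_rot: [0.666, -0.237, 0.237, -0.666]
wrist_force: [0.2, 1.1, -2.5]
gripper_width: 0.0417
```

Call:
carry_out(
  deltas=[
    [30, 1.7, 1.9, 0, 0, 0, -0.025],
    [30, 3.4, 3.7, 0, 0, 0, -0.049],
    [30, 5.2, 5.5, 0, 0, 0, -0.073],
    [30, 7, 7.3, 0, 0, 0, -0.097],
    [30, 7, 7.3, 0, 0, 0, -0.097],
    [30, 7, 7.3, 0, 0, 0, -0.097],
  ],
)

```text
clock: 13.28
tcp_pos: [0.55, 0.1384, 0.1117]
tcp_rot: [0.654, -0.269, 0.269, -0.654]
wrist_force: [-0.3, -0.4, -4.1]
gripper_width: 0.0418
```

```bash
cp path.npy path_b.npy; python3 e.py; python3 p.py
```

```text
t 13.2833 tcp [550.  138.4 111.7] jaw -44.77 down [-0. -0. -1.] F [-0.26 -0.4  -4.09] T [-0.015  0.033  0.016] g 41.8
rows 35 first [582.8 159.4  17.4] last [661.9 179.4  28.6]
width [16.3 16.1 16.4 16.1 16.7 17.1 16.5 33.3 21.1]
ctr [548.4 135.3] off path along jaw 0.58 path ahead 105.7
0 dx dy [0. 0.] turn -0.002 deg 45.1
5 dx dy [3.7 3.4] turn -0.051 deg 42.3
10 dx dy [7.6 6.6] turn -0.099 deg 39.5
15 dx dy [11.7  9.6] turn -0.146 deg 36.8
20 dx dy [15.8 12.4] turn -0.192 deg 34.2
25 dx dy [20.1 15. ] turn -0.238 deg 31.6
30 dx dy [24.5 17.4] turn -0.282 deg 29.1
40 dx dy [33.6 21.7] turn -0.368 deg 24.1
50 dx dy [43.1 25.1] turn -0.451 deg 19.4
60 dx dy [52.7 27.9] turn -0.525 deg 15.1
70 dx dy [62.5 30.1] turn -0.585 deg 11.7
80 dx dy [72.4 31.8] turn -0.627 deg 9.3
```

Call:
carry_out(
  deltas=[
    [30, 1.9, 1.7, 0, 0, 0, -0.025],
    [30, 3.7, 3.4, 0, 0, 0, -0.05],
    [30, 5.6, 5, 0, 0, 0, -0.075],
    [30, 7.6, 6.6, 0, 0, 0, -0.099],
    [30, 7.6, 6.6, 0, 0, 0, -0.099],
    [30, 7.6, 6.6, 0, 0, 0, -0.099],
  ],
)

```text
clock: 13.83
tcp_pos: [0.5576, 0.145, 0.1117]
tcp_rot: [0.64, -0.301, 0.301, -0.64]
wrist_force: [0.9, 0.0, -4.0]
gripper_width: 0.0419
```

Call:
carry_out(
  deltas=[
    [30, 2, 1.5, 0, 0, 0, -0.024],
    [30, 4.1, 3, 0, 0, 0, -0.047],
    [30, 6.1, 4.4, 0, 0, 0, -0.07],
    [30, 8.2, 5.8, 0, 0, 0, -0.093],
    [30, 8.2, 5.8, 0, 0, 0, -0.093],
    [30, 8.2, 5.8, 0, 0, 0, -0.093],
  ],
)

```text
clock: 14.33
tcp_pos: [0.5659, 0.1509, 0.1117]
tcp_rot: [0.625, -0.331, 0.331, -0.625]
wrist_force: [0.2, -0.8, -3.7]
gripper_width: 0.0415
```

```bash
cp path.npy path_b.npy; python3 e.py; python3 p.py
```

```text
t 14.3333 tcp [565.9 150.9 111.7] jaw -55.82 down [-0. -0. -1.] F [ 0.16 -0.82 -3.73] T [-0.003  0.064  0.042] g 41.5
rows 32 first [602.  165.4  17.4] last [667.4 183.3   4. ]
width [15.8 16.4 16.2 16.2 16.3 16.  16.4 17.4]
ctr [563.8 148.2] off path along jaw 0.48 path ahead 102.8
0 dx dy [ 0.  -0.1] turn -0.004 deg 33.9
5 dx dy [4.3 2.5] turn -0.05 deg 31.3
10 dx dy [8.8 4.9] turn -0.095 deg 28.7
15 dx dy [13.3  7.1] turn -0.138 deg 26.3
20 dx dy [17.9  9.2] turn -0.179 deg 23.9
25 dx dy [22.6 11. ] turn -0.219 deg 21.6
30 dx dy [27.3 12.7] turn -0.257 deg 19.5
40 dx dy [36.9 15.5] turn -0.328 deg 15.4
50 dx dy [46.7 17.6] turn -0.391 deg 11.8
60 dx dy [56.6 19.4] turn -0.436 deg 9.2
70 dx dy [66.5 20.9] turn -0.454 deg 8.2
80 dx dy [76.4 22.5] turn -0.445 deg 8.7
```

Call:
carry_out(
  deltas=[
    [30, 2.2, 1.2, 0, 0, 0, -0.026],
    [30, 4.3, 2.5, 0, 0, 0, -0.05],
    [30, 6.5, 3.7, 0, 0, 0, -0.073],
    [30, 8.8, 4.9, 0, 0, 0, -0.095],
    [30, 8.8, 4.9, 0, 0, 0, -0.095],
    [30, 8.8, 4.9, 0, 0, 0, -0.095],
  ],
)

```text
clock: 14.88
tcp_pos: [0.5747, 0.1558, 0.1116]
tcp_rot: [0.608, -0.36, 0.36, -0.608]
wrist_force: [0.3, 0.3, -3.6]
gripper_width: 0.0418
```

Call:
carry_out(
  deltas=[
    [30, 2.2, 1.1, 0, 0, 0, -0.022],
    [30, 4.5, 2.2, 0, 0, 0, -0.043],
    [30, 6.8, 3.3, 0, 0, 0, -0.064],
    [30, 9.1, 4.2, 0, 0, 0, -0.084],
    [30, 9.1, 4.2, 0, 0, 0, -0.084],
    [30, 9.1, 4.2, 0, 0, 0, -0.084],
  ],
)

```text
clock: 15.38
tcp_pos: [0.584, 0.16, 0.1117]
tcp_rot: [0.593, -0.386, 0.386, -0.593]
wrist_force: [-0.3, 0.6, -2.5]
gripper_width: 0.042
```

```bash
cp path.npy path_b.npy; python3 e.py; python3 p.py; ls pics|tail -3;python3 - <<'E'
import cv2,glob
f=sorted(glob.glob('pics/w_*.png'),key=lambda x:int(x.split('_')[-1][:-4]))[-1]
cv2.imwrite('pics/c7.png',cv2.imread(f))
E
```

```text
t 15.3833 tcp [584.  160.  111.7] jaw -66.12 down [ 0. -0. -1.] F [-0.35  0.55 -2.47] T [ 0.019 -0.046 -0.062] g 42.0
rows 22 first [621.6 169.1  16.7] last [666.  180.5   8.9]
width [16.  15.9 16.3 16.2 16.4 12.7]
ctr [581.3 157.8] off path along jaw 0.58 path ahead 84.5
0 dx dy [-0.   0.1] turn -0.007 deg 23.5
5 dx dy [4.7 1.8] turn -0.048 deg 21.1
10 dx dy [9.4 3.5] turn -0.087 deg 18.9
15 dx dy [14.2  4.9] turn -0.122 deg 16.9
20 dx dy [19.1  6.2] turn -0.153 deg 15.1
25 dx dy [24.   7.4] turn -0.181 deg 13.5
30 dx dy [28.9  8.5] turn -0.205 deg 12.1
40 dx dy [38.7 10.3] turn -0.242 deg 10.0
50 dx dy [48.6 11.9] turn -0.263 deg 8.8
60 dx dy [58.5 13.5] turn -0.266 deg 8.7
w_698.png
w_803.png
w_908.png
```

View pics/c7.png

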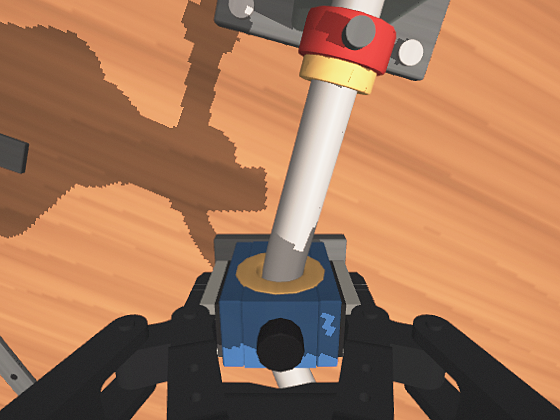

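The wrist view shows the bar running to the brass nose, whose front edge is about (337,87), with the red ring front about (345,60). The bore surrounds the bar without visible contact. I compute the gap.

```bash
python3 - <<'E'
from h import *
W=cam('wrist')
s=manip.get_state();T=s['tcp_pos']*1000
for n,u,v in(('nose',337,87),('red',345,62)):
    for z in(.11,.1225): q=onz(W,u,v,z)[:2]*1000;a=np.radians(8.7);t=np.array([np.cos(a),np.sin(a)]);print(n,z,q.round(1),'along from tcp',((q-T[:2])@t).round(1))
E
```

```text
nose 0.11 [667.  175.5] along from tcp 84.6
nose 0.1225 [665.9 177.2] along from tcp 83.8
red 0.11 [675.3 176.6] along from tcp 93.0
red 0.1225 [673.4 178.2] along from tcp 91.3
```

Call:
carry_out(
  deltas=[
    [30, 2.3, 1, 0, 0, 0, -0.024],
    [30, 4.7, 1.8, 0, 0, 0, -0.047],
    [30, 7, 2.6, 0, 0, 0, -0.068],
    [30, 9.4, 3.5, 0, 0, 0, -0.088],
    [30, 9.4, 3.5, 0, 0, 0, -0.088],
    [30, 9.4, 3.5, 0, 0, 0, -0.088],
  ],
)

```text
clock: 15.98
tcp_pos: [0.5936, 0.1635, 0.1117]
tcp_rot: [-0.575, 0.411, -0.412, 0.575]
wrist_force: [1.5, -1.8, -3.9]
gripper_width: 0.0418
```

Call:
carry_out(
  deltas=[
    [30, 2.4, 0.7, 0, 0, 0, -0.017],
    [30, 4.8, 1.4, 0, 0, 0, -0.034],
    [30, 7.3, 2, 0, 0, 0, -0.05],
    [30, 9.7, 2.7, 0, 0, 0, -0.065],
    [30, 9.7, 2.7, 0, 0, 0, -0.065],
    [30, 9.7, 2.7, 0, 0, 0, -0.065],
  ],
)

```text
clock: 16.48
tcp_pos: [0.6035, 0.1662, 0.1117]
tcp_rot: [-0.561, 0.43, -0.43, 0.562]
wrist_force: [4.2, -3.1, -4.1]
gripper_width: 0.0419
```

```bash
cp path.npy path_b.npy; python3 e.py; python3 p.py
```

```text
t 16.4833 tcp [603.5 166.2 111.7] jaw -74.88 down [ 0.001 -0.    -1.   ] F [ 4.2  -3.09 -4.05] T [-0.474 -0.441 -0.035] g 41.9
rows 12 first [641.2 172.4  15.9] last [664.3 182.1   4.7]
width [15.9 15.8 15.9]
ctr [600.6 164.3] off path along jaw 0.69 path ahead 62.0
0 dx dy [-0.1  0.3] turn 0.002 deg 15.2
5 dx dy [4.8 1.4] turn -0.031 deg 13.3
10 dx dy [9.7 2.5] turn -0.06 deg 11.7
15 dx dy [14.7  3.4] turn -0.084 deg 10.3
20 dx dy [19.6  4.2] turn -0.102 deg 9.3
25 dx dy [24.6  5. ] turn -0.113 deg 8.7
30 dx dy [29.5  5.8] turn -0.117 deg 8.4
40 dx dy [39.3  7.4] turn -0.104 deg 9.1
```

Contact felt: about 4 N toward +jaw. I ease the carriage 0.8 mm that way.

Call:
carry_out(
  deltas=[
    [30, 0.1, -0.4, 0, 0, 0, 0],
    [30, 0.2, -0.8, 0, 0, 0, 0],
    [30, 0.2, -0.8, 0, 0, 0, 0],
    [30, 0.2, -0.8, 0, 0, 0, 0],
  ],
)

```text
clock: 16.87
tcp_pos: [0.603, 0.1656, 0.1118]
tcp_rot: [-0.561, 0.43, -0.43, 0.561]
wrist_force: [-0.1, 0.5, -3.4]
gripper_width: 0.0416
```

```bash
python3 e.py
```

```text
t 16.8667 tcp [603.  165.6 111.8] jaw -74.88 down [-0.  0. -1.] F [-0.14  0.52 -3.44] T [ 0.002 -0.034 -0.01 ] g 41.6
```

Call:
carry_out(
  deltas=[
    [30, 1.7, 0.4, 0, 0, 0, -0.01],
    [30, 3.5, 0.8, 0, 0, 0, -0.021],
    [30, 5.3, 1.2, 0, 0, 0, -0.032],
    [30, 5.3, 1.2, 0, 0, 0, -0.032],
    [30, 5.3, 1.2, 0, 0, 0, -0.032],
  ],
)

```text
clock: 17.28
tcp_pos: [0.6085, 0.1667, 0.1117]
tcp_rot: [0.554, -0.439, 0.439, -0.554]
wrist_force: [-0.4, 0.2, -3.5]
gripper_width: 0.0415
```

Call:
carry_out(
  deltas=[
    [30, 1.7, 0.4, 0, 0, 0, -0.01],
    [30, 3.3, 0.8, 0, 0, 0, -0.02],
    [30, 5, 1.1, 0, 0, 0, -0.029],
    [30, 5, 1.1, 0, 0, 0, -0.029],
    [30, 5, 1.1, 0, 0, 0, -0.029],
  ],
)

```text
clock: 17.7
tcp_pos: [0.6135, 0.1677, 0.1117]
tcp_rot: [0.548, -0.447, 0.447, -0.548]
wrist_force: [-0.3, -0.1, -2.9]
gripper_width: 0.0418
```

```bash
python3 e.py; sed -n '/keep 0/p' p.py; python3 p.py
```

```text
t 17.7 tcp [613.5 167.7 111.7] jaw -78.38 down [-0. -0. -1.] F [-0.29 -0.11 -2.91] T [-0.036  0.041 -0.007] g 41.8
rows 6 first [651.  174.3  15.9] last [662.5 176.2  15.9]
width [15.7 15.9]
ctr [610.5 166. ] off path along jaw 1.28 path ahead 52.9
0 dx dy [-0.2  0.9] turn 0.001 deg 11.7
5 dx dy [4.8 1.8] turn -0.023 deg 10.3
10 dx dy [9.7 2.7] turn -0.041 deg 9.3
15 dx dy [14.6  3.5] turn -0.052 deg 8.7
20 dx dy [19.6  4.3] turn -0.055 deg 8.5
25 dx dy [24.5  5.1] turn -0.052 deg 8.6
30 dx dy [29.4  5.9] turn -0.042 deg 9.2
```

Call:
carry_out(
  deltas=[
    [30, 1.7, 0.3, 0, 0, 0, -0.008],
    [30, 3.3, 0.6, 0, 0, 0, -0.015],
    [30, 5, 0.9, 0, 0, 0, -0.021],
    [30, 5, 0.9, 0, 0, 0, -0.021],
    [30, 5, 0.9, 0, 0, 0, -0.021],
  ],
)

```text
clock: 18.17
tcp_pos: [0.6185, 0.1686, 0.1117]
tcp_rot: [0.543, -0.453, 0.453, -0.543]
wrist_force: [0.5, -0.9, -3.0]
gripper_width: 0.0416
```

Call:
carry_out(
  deltas=[
    [30, 1.6, 0.3, 0, 0, 0, -0.004],
    [30, 3.3, 0.6, 0, 0, 0, -0.008],
    [30, 4.9, 0.9, 0, 0, 0, -0.012],
    [30, 4.9, 0.9, 0, 0, 0, -0.012],
    [30, 4.9, 0.9, 0, 0, 0, -0.012],
  ],
)

```text
clock: 18.58
tcp_pos: [0.6234, 0.1695, 0.1117]
tcp_rot: [0.541, -0.456, 0.456, -0.541]
wrist_force: [0.8, -0.2, -3.7]
gripper_width: 0.0418
```

Call:
carry_out(
  deltas=[
    [30, 1.6, 0.3, 0, 0, 0, -0.001],
    [30, 3.3, 0.6, 0, 0, 0, -0.002],
    [30, 4.9, 0.8, 0, 0, 0, -0.002],
    [30, 4.9, 0.8, 0, 0, 0, -0.002],
    [30, 4.9, 0.8, 0, 0, 0, -0.002],
  ],
)

```text
clock: 19.0
tcp_pos: [0.6283, 0.1703, 0.1117]
tcp_rot: [0.54, -0.456, 0.456, -0.54]
wrist_force: [0.1, 0.5, -2.9]
gripper_width: 0.0423
```

```bash
python3 e.py; python3 - <<'E'
from h import *
W=cam('wrist');cv2.imwrite('pics/c8.png',W['pixels'][:,:,::-1])
E
```

```text
t 19.0 tcp [628.3 170.3 111.7] jaw -80.39 down [-0. -0. -1.] F [ 0.1   0.47 -2.94] T [ 0.058 -0.009 -0.025] g 42.3
```

View pics/c8.png

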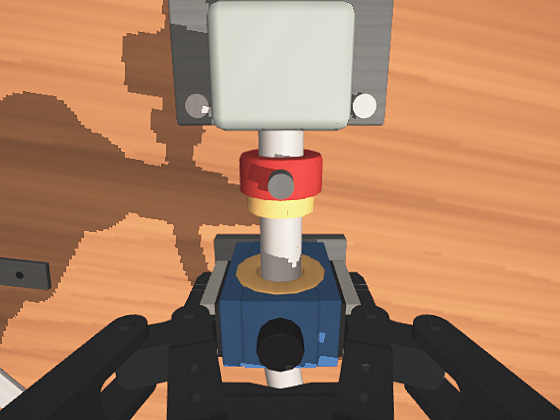

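The wrist view shows the bar centred in the bore (u≈280), the nose front at about (281,212), the red ring above it and the post square ahead. I close the gap gently.

```bash
python3 - <<'E'
from h import *
W=cam('wrist');T=manip.get_state()['tcp_pos']*1000
for v in(208,212,216): 
    q=onz(W,281,v,.11)[:2]*1000; print(v,np.linalg.norm(q-T[:2])-11.8, np.linalg.norm(onz(W,281,v,.12)[:2]*1000-T[:2])-11.8)
E
```

```text
208 27.024727641648173 30.182310256841088
212 25.43369799398712 28.716815038400238
216 23.831023581607884 27.24059331415336
```

Call:
carry_out(
  deltas=[
    [30, 2, 0.3, 0, 0, 0, 0],
    [30, 4, 0.7, 0, 0, 0, 0],
    [30, 6, 1, 0, 0, 0, 0],
    [30, 8, 1.4, 0, 0, 0, 0],
    [30, 10, 1.7, 0, 0, 0, 0],
    [30, 12, 2, 0, 0, 0, 0],
    [30, 12, 2, 0, 0, 0, 0],
    [30, 12, 2, 0, 0, 0, 0],
  ],
)

```text
clock: 19.77
tcp_pos: [0.6403, 0.1723, 0.1116]
tcp_rot: [0.54, -0.456, 0.456, -0.54]
wrist_force: [0.0, 0.6, -2.9]
gripper_width: 0.0416
```

```bash
python3 e.py
```

```text
t 19.7667 tcp [640.3 172.3 111.6] jaw -80.39 down [-0. -0. -1.] F [ 0.01  0.59 -2.93] T [-0.014  0.068  0.081] g 41.6
```

Call:
carry_out(
  deltas=[
    [30, 1.5, 0.3, 0, 0, 0, 0],
    [30, 3, 0.5, 0, 0, 0, 0],
    [30, 4.5, 0.7, 0, 0, 0, 0],
    [30, 6, 1, 0, 0, 0, 0],
    [30, 7.5, 1.2, 0, 0, 0, 0],
    [30, 7.5, 1.2, 0, 0, 0, 0],
    [30, 7.5, 1.2, 0, 0, 0, 0],
  ],
)

```text
clock: 20.35
tcp_pos: [0.6478, 0.1735, 0.1116]
tcp_rot: [0.54, -0.456, 0.456, -0.54]
wrist_force: [0.2, 0.8, -2.5]
gripper_width: 0.0419
```

Call:
carry_out(
  deltas=[
    [30, 0.5, 0.1, 0, 0, 0, 0],
    [30, 1, 0.2, 0, 0, 0, 0],
    [30, 1, 0.2, 0, 0, 0, 0],
  ],
)

```text
clock: 20.6
tcp_pos: [0.6488, 0.1737, 0.1117]
tcp_rot: [0.54, -0.456, 0.456, -0.54]
wrist_force: [-0.2, -0.4, -3.8]
gripper_width: 0.0417
```

Call:
carry_out(
  deltas=[
    [30, 0.5, 0.1, 0, 0, 0, 0],
    [30, 1, 0.2, 0, 0, 0, 0],
    [30, 1, 0.2, 0, 0, 0, 0],
  ],
)

```text
clock: 20.85
tcp_pos: [0.6498, 0.1739, 0.1117]
tcp_rot: [0.54, -0.456, 0.456, -0.54]
wrist_force: [-0.3, -0.1, -2.8]
gripper_width: 0.0417
```

```bash
python3 e.py; python3 - <<'E'
from h import *
W=cam('wrist');cv2.imwrite('pics/c9.png',cv2.resize(W['pixels'][190:330,190:370,::-1],(720,560),interpolation=cv2.INTER_CUBIC))
E
```

```text
t 20.85 tcp [649.8 173.9 111.7] jaw -80.38 down [ 0. -0. -1.] F [-0.3  -0.1  -2.83] T [ 0.001 -0.029 -0.005] g 41.7
```

View pics/c9.png

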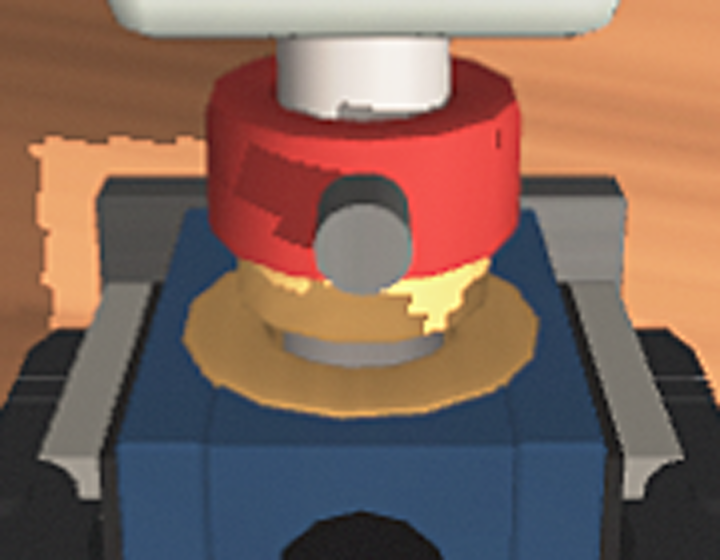

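The crop shows the nose edge (crop 360,340) still a few mm short of the bushing, with a sliver of bar visible. I keep to small steps.

Call:
carry_out(
  deltas=[
    [30, 0.5, 0.1, 0, 0, 0, 0],
    [30, 1, 0.2, 0, 0, 0, 0],
    [30, 1, 0.2, 0, 0, 0, 0],
  ],
)

```text
clock: 21.15
tcp_pos: [0.6509, 0.1741, 0.1118]
tcp_rot: [-0.54, 0.456, -0.456, 0.54]
wrist_force: [-0.9, -0.5, -4.0]
gripper_width: 0.0418
```

Call:
carry_out(
  deltas=[
    [30, 0.5, 0.1, 0, 0, 0, 0],
    [30, 1, 0.2, 0, 0, 0, 0],
    [30, 1, 0.2, 0, 0, 0, 0],
  ],
)

```text
clock: 21.4
tcp_pos: [0.6518, 0.1743, 0.1117]
tcp_rot: [0.54, -0.456, 0.456, -0.54]
wrist_force: [-0.2, 1.0, -2.9]
gripper_width: 0.0417
```

Call:
carry_out(
  deltas=[
    [30, 0.4, 0.1, 0, 0, 0, 0],
    [30, 0.7, 0.1, 0, 0, 0, 0],
    [30, 0.7, 0.1, 0, 0, 0, 0],
  ],
)

```text
clock: 21.65
tcp_pos: [0.6525, 0.1744, 0.1118]
tcp_rot: [-0.54, 0.456, -0.456, 0.54]
wrist_force: [0.2, -0.5, -3.0]
gripper_width: 0.0415
```

Call:
carry_out(
  deltas=[
    [30, 0.4, 0.1, 0, 0, 0, 0],
    [30, 0.7, 0.1, 0, 0, 0, 0],
    [30, 0.7, 0.1, 0, 0, 0, 0],
  ],
)

```text
clock: 21.9
tcp_pos: [0.6527, 0.1745, 0.1117]
tcp_rot: [0.54, -0.457, 0.456, -0.54]
wrist_force: [-3.2, -0.4, -1.3]
gripper_width: 0.0419
```

Call:
carry_out(
  deltas=[
    [30, 0.4, 0.1, 0, 0, 0, 0],
    [30, 0.7, 0.1, 0, 0, 0, 0],
    [30, 0.7, 0.1, 0, 0, 0, 0],
  ],
)

```text
clock: 22.15
tcp_pos: [0.6527, 0.1745, 0.1117]
tcp_rot: [0.541, -0.457, 0.456, -0.539]
wrist_force: [-8.6, -1.4, 0.9]
gripper_width: 0.0413
```

Contact: first 3 N, now 8.7 N. I hold it.

Call:
carry_out(
  deltas=[
    [30, 0, 0, 0, 0, 0, 0],
    [30, 0, 0, 0, 0, 0, 0],
    [30, 0, 0, 0, 0, 0, 0],
    [30, 0, 0, 0, 0, 0, 0],
    [30, 0, 0, 0, 0, 0, 0],
  ],
)

```text
clock: 22.57
tcp_pos: [0.6528, 0.1745, 0.1117]
tcp_rot: [0.541, -0.457, 0.456, -0.539]
wrist_force: [-9.3, -0.9, 0.8]
gripper_width: 0.0413
```

Call:
carry_out(
  deltas=[
    [30, -0.4, -0.1, 0, 0, 0, 0],
    [30, -0.8, -0.1, 0, 0, 0, 0],
    [30, -0.8, -0.1, 0, 0, 0, 0],
    [30, -0.8, -0.1, 0, 0, 0, 0],
  ],
)

```text
clock: 22.9
tcp_pos: [0.6527, 0.1745, 0.1117]
tcp_rot: [0.54, -0.456, 0.456, -0.54]
wrist_force: [-6.1, -1.1, -0.9]
gripper_width: 0.0416
```

```bash
python3 e.py
```

```text
t 22.9 tcp [652.7 174.5 111.7] jaw -80.38 down [-0.001 -0.    -1.   ] F [-6.09 -1.08 -0.88] T [-0.13   0.813 -0.016] g 41.6
```

Call:
carry_out(
  deltas=[
    [30, -0.3, 0, 0, 0, 0, 0],
    [30, -0.5, -0.1, 0, 0, 0, 0],
    [30, -0.5, -0.1, 0, 0, 0, 0],
    [30, -0.5, -0.1, 0, 0, 0, 0],
  ],
)

```text
clock: 23.23
tcp_pos: [0.6527, 0.1745, 0.1117]
tcp_rot: [-0.54, 0.456, -0.456, 0.54]
wrist_force: [-1.2, 0.4, -3.4]
gripper_width: 0.0415
```

```bash
python3 e.py
```

```text
t 23.2333 tcp [652.7 174.5 111.7] jaw -80.38 down [ 0.  0. -1.] F [-1.21  0.39 -3.38] T [0.064 0.283 0.024] g 41.5
```

Call:
carry_out(
  deltas=[
    [30, 0, 0, -0.5, 0, 0, 0],
    [30, 0, 0, -1, 0, 0, 0],
    [30, 0, 0, -1, 0, 0, 0],
    [44, 0, 0, -1, 0, 0, 0],
    [48, 0, 0, -1, 0, 0, 0],
    [60, 0, 0, -1, 0, 0, 0],
    [75, 0, 0, -1, 0, 0, 0],
    [85, 0, 0, -1, 0, 0, 0],
  ],
)

```text
clock: 23.9
tcp_pos: [0.6527, 0.1744, 0.1109]
tcp_rot: [-0.54, 0.456, -0.456, 0.54]
wrist_force: [0.1, -0.0, 0.5]
gripper_width: 0.0814
```

Call:
carry_out(
  deltas=[
    [85, 0, 0, 0, 0, 0, 0],
    [85, 0, 0, 0, 0, 0, 0],
    [85, 0, 0, 0, 0, 0, 0],
    [85, 0, 0, 0, 0, 0, 0],
    [85, 0, 0, 0, 0, 0, 0],
    [85, 0, 0, 0, 0, 0, 0],
  ],
)

```text
clock: 24.4
tcp_pos: [0.6526, 0.1744, 0.1107]
tcp_rot: [0.54, -0.456, 0.456, -0.54]
wrist_force: [0.4, -0.6, -0.2]
gripper_width: 0.0851
```

```bash
python3 e.py; python3 - <<'E'
from h import *
W=cam('wrist');A=cam('scene');a=cv2.resize(W['pixels'][150:360,140:420],(400,300))
cv2.imwrite('pics/c10.png',np.hstack([a,cv2.resize(A['pixels'][230:350,230:390],(400,300),interpolation=cv2.INTER_CUBIC)])[:,:,::-1])
E
```

```text
t 24.4 tcp [652.6 174.4 110.7] jaw -80.39 down [ 0. -0. -1.] F [ 0.39 -0.59 -0.18] T [ 0.005 -0.051  0.005] g 85.1
```

View pics/c10.png

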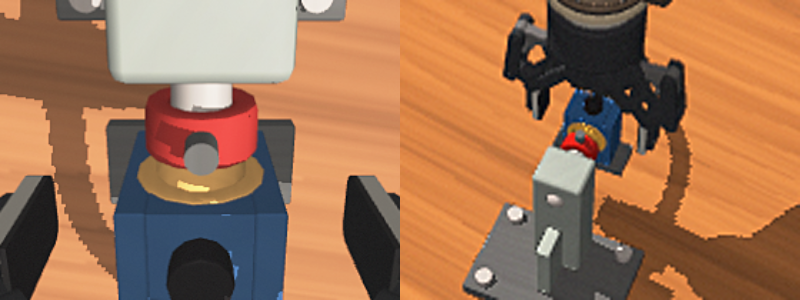

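The carriage hangs upright with its bushing against the nose, and the fingers are clear. I retreat straight up and check.

Call:
carry_out(
  deltas=[
    [85, 0, 0, 15, 0, 0, 0],
    [85, 0, 0, 40, 0, 0, 0],
    [85, 0, 0, 70, 0, 0, 0],
    [85, 0, 0, 100, 0, 0, 0],
    [85, 0, 0, 130, 0, 0, 0],
    [85, 0, 0, 130, 0, 0, 0],
    [85, 0, 0, 130, 0, 0, 0],
    [85, 0, 0, 130, 0, 0, 0],
  ],
)

```text
clock: 25.17
tcp_pos: [0.6522, 0.1744, 0.24]
tcp_rot: [0.54, -0.457, 0.456, -0.54]
wrist_force: [-0.0, 0.5, -0.4]
gripper_width: 0.0847
```

```bash
python3 e.py; python3 - <<'E'
from h import *
W=cam('wrist');A=cam('scene');B=cam('side')
a=cv2.resize(W['pixels'][150:360,140:420],(400,300));b=cv2.resize(B['pixels'][170:290,140:300],(400,300),interpolation=cv2.INTER_CUBIC)
cv2.imwrite('pics/c11.png',np.hstack([a,b])[:,:,::-1])
E
```

```text
t 25.1667 tcp [652.2 174.4 240. ] jaw -80.39 down [-0.001 -0.    -1.   ] F [-0.02  0.5  -0.4 ] T [ 0.003 -0.002 -0.045] g 84.7
```

```bash
python3 - <<'E'
from h import *
def c(W,lo,hi):
    m=cv2.inRange(cv2.cvtColor(W['pixels'],cv2.COLOR_RGB2HSV),lo,hi);k,l,s,ce=cv2.connectedComponentsWithStats(m);i=1+np.argmax(s[1:,4]);return ce[i].round(1),s[i]
for _ in range(2):
    W=cam('wrist');b=c(W,(100,80,50),(125,255,255));r=c(W,(0,150,80),(6,255,255));print('blue',b,'red',r, 'block top world',(onz(W,*b[0],.13)*1000).round(1),'red',(onz(W,*r[0],.12)*1000).round(1))
print(manip.close_job())
E
```

```text
blue (array([279.7, 210.2]), array([ 250,  180,   61,   54, 2082], dtype=int32)) red (array([280.1, 169.4]), array([260, 157,  41,  25, 680], dtype=int32)) block top world [655.  175.3 130. ] red [681.7 179.5 120. ]
blue (array([279.7, 210.2]), array([ 250,  180,   61,   55, 2075], dtype=int32)) red (array([280.1, 169.4]), array([260, 157,  41,  25, 663], dtype=int32)) block top world [655.1 175.3 130. ] red [681.8 179.5 120. ]
the job is handed in; nothing more can be done
None
```

The blue carriage is hanging upright on the bar, against the collar's brass nose. I let go of it, backed the gripper straight up and handed the job in at about 25 s; no verdict is reported.

- **Threading and bend:** I threaded it over the free end without feeling any contact, then took it round in 5–10 mm steps, following the bar with the wrist camera. There was one light touch of about 5 N near the end of the bend. Easing the carriage 0.8 mm sideways cleared it.
- **Bearing on the nose:** I felt first contact at about 3 N. It settled at 9 N and I held it there for about 0.4 s. I then eased it to about 1 N, lowered it onto the bar and opened the fingers.
- **Last checks:** The picture after release showed the carriage upright, with its bushing at the nose and the fingers clear. After the retreat the tool force was near zero, and carriage and collar were in the same place in two successive pictures.
- **Not confirmed:** I had used up the 12 pictures, so the view after the retreat was checked only by numbers. I did not measure the collar's shift directly; the 9.3 N peak stayed below its roughly 12 N slip limit. I also did not re-measure the bystanders, but felt no unexpected force near them.
- **Disagreement:** Height and depth readings of the bore in the grip differed by about 2–5 mm between the cameras. I settled that by sighting the bore against the bar and feeling for contact.

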